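# Index the sampler wheel to its rear mark and lock it with the pin

## Robot

A 6-joint arm with a two-finger parallel gripper is mounted at the origin on the work surface. World frame = base frame: x ahead of the robot, y to its left, z up, the work surface at z = 0. Lengths are in m, angles in degrees, forces in N, time in s.
With the tool pointing down it reaches from about 0.275 to 0.775 m from the base axis. Payload 14.6 kg.
Tool frame: the origin (TCP) lies midway between the tips of the shut fingers; the grasp point (between the pads) lies 19 mm behind it; z points along the fingers, x is the direction in which the jaws open and shut, and the axes are right-handed (so a half turn about z gives the same grasp; the last joint's range is limited). The gripper opens to 85 mm and grips with 20 to 120 N. Pads are 22 mm wide; open, the fingers measure 114 mm over their backs; the gripper's body (76 mm by 85 mm) begins 54 mm behind the grasp point. The pads swing forward as they close: fully open they stand 13 mm farther back than shut.
Start: joints at [-73.642, 15.075, -2.767, 72.158, 0, 81.102], TCP at [0.224, -0.475, 0.211] pointing down, gripper open.
Joint ranges: [-151.79, 151.79], [-50.71, 97.33], [-67.44, 78.34], [-121.81, 120.89], [-77.56, 73.72], [-180, 180]. Speed limits (degrees/s): [108.29, 108.29, 147.25, 159.86, 180, 180].

## Interface

Orientations are given as [roll, pitch, yaw] about the fixed x, y, z axes, in that order (R = Rz(yaw) Ry(pitch) Rx(roll)).
In Python, from plant import bot, vision gives the robot as it stands.
- The arm moves only by the tool jog_arm, never from a script. Its argument "increments" is text: rows parted by semicolons, each of 4 numbers parted by spaces: the shift along the tool's x, y, z in cm, then the turn about the tool's z in degrees. In form: dx dy dz turn; .... A call has 1 to 12 rows; each row is the pose to reach, as a shift and turn from the pose commanded when the call began, along the tool's axes at that moment; what a row does not reach only later rows make up. A row lasts 1/12 s, in which the tool goes at most 41.7 mm and 7.16 degrees, less where a joint would pass 70% of its speed; a pose out of reach is approached as far as the arm can. A call with a gripper value outside its range is refused whole. "jaw" is the closure, from -1 (fully open) to 1 (shut), so that 0 is half open, set as the call begins (left out, the last holds). The fingers move at their own pace and stop on an object; "force" is the grip in N (left out, the last holds). Time passes only in rows, so rows that repeat a pose let the fingers close. It gives the time, the measured TCP pose, the force and the opening at its end, in the units of the state.
- bot.read_state(): the state, without advancing time (a new reading comes with each control period).
- vision.capture(name): name is "scene" or "top"; returns (picture, depth): 400x640x3 uint8, red, green, blue; 400x640 float32, m along the optical axis (not along the pixel's ray), 0 where there is no reading.
- vision.camera_params(name): a dict with "fx", "fy", "cx", "cy" (pixels), "R" (3x3) and "t" (3): a world point X has camera coordinates R X + t. Camera axes: x right, y down, z forward; pixel columns grow to the right and rows downward; lengths in m; the calibration is good to about 2 mm. A picture is of the moment at which its call begins. camera_params takes no time and is no camera call.
- bot.hand_in(): hands the job in, once; it reports no verdict.
The state is a dict: "time_s": time; "joint_positions": joint angles; "dq": joint speeds; "joint_torque": joint torques, N m; "ee_pos": TCP position; "ee_rot": TCP orientation; "contact_force": force on the tool from outside, world axes, zero at the start; "moment": the same for the moment, N m; "gripper_width": finger opening in m.
Only numpy, scipy, OpenCV 4.12 (cv2) and the standard library are available. Lean on these libraries where they do the work, as an engineer would, in place of code of your own. Each camera call takes 0.05 s, during which the arm holds its last target.

## Task

Turn the sampler's handwheel (it has an upright crank grip) until the pointer on its far rim lines up with the raised mark at the back of the housing. That mark is only roughly true: then take the locking pin from its holder, put it through the spoke hole opposite the pointer, and with light pressure rock the wheel with it until it drops into the catch below and its head sits on the spoke. Let go of the pin, never force it, and leave the other things on the bench where they are.

Things in the scene. Friction and masses are not known exactly. Their poses are not given: they have to be found in the camera images.
- unit: Fixed sampler drive housing, light grey box 200 x 180 x 60 mm (x, y, z); origin at the centre of its underside, z up. Its x axis points from the socket side to the mark side, roughly away from the robot (yaw varies). On its top a handwheel lies flat, on a vertical axle through this origin. Its top is 60 mm above the bench.
- axle (a point): Point on the wheel's axle level with the spokes' upper faces, 73 mm above the bench. Wheel: black ring, 66 mm mean radius, 12 mm thick, its top 1 mm above the spokes; four flat aluminium spokes 90 degrees apart, 28 mm wide, 10 mm thick, 3 mm clear above the housing, each with the same 11.5 mm through-hole 40 mm from the axle; steel hub 30 mm across, 5 mm above the spokes.
- mark (a point): top centre of the raised dark steel mark, a fin 12 x 6 x 14 mm on the housing top, 94 mm from the axle on the housing's +x side; it is just clear of the pointer tip
- pointer (a point): tip of the dark steel pointer nose (11 mm wide, 5 mm at the tip) that sticks out of the wheel's rim at the end of one spoke, 86 mm from the axle, 72 mm above the bench; it is on the mark when axle, pointer and mark lie in one vertical plane
- crank (a point): Upright black crank grip on the wheel's rim: round post 16 mm in diameter, its top 45 mm above the spokes, 66 mm from the axle, 45 degrees counter-clockwise of the pointer. The point is on its axis, 27 mm above the spokes (100 mm above the bench). The wheel is stiff (0.22 N m friction, 3.5 N at the crank), stays where left, and starts 0.7 to 2.3 rad counter-clockwise (from above) of the mark.
- lock_hole (a point): Centre of the upper mouth of the hole in the spoke opposite the pointer, 40 mm from the axle, level with the spokes' upper faces. Under it, flush in the housing top, lies a steel catch plate with one radial slot, 11.5 mm wide, 27 mm deep, 40 mm from the axle, on the side away from the mark. The slot is up to 6 mm to either side of where the hole stands when the pointer is on the mark; which way is unknown.
- holder: Fixed grey block 60 x 60 x 45 mm with a 14 mm hole, 40 mm deep, in its top, in which the pin is parked upright; origin at the centre of its underside
- pin_head (a point): Loose upright steel locking pin, 80 mm long: shank 10 mm in diameter, 36 mm long, its lowest 2 mm tapering to 8 mm; above it a round head 20 mm in diameter, 44 mm high, to grip. The point is on its axis, 24 mm above the head's underside, 20 mm below its top, 60 mm above the tip. About 90 g. Parked, its head rests on the holder, up to 2 mm off-centre. Once fully home the head rests on the spoke.
- bottle: bystander: amber bottle 60 mm across, 130 mm tall, origin under its centre
- beaker: bystander: glass beaker 70 mm across, 85 mm tall, origin under its centre
- jar: bystander: white jar 52 mm across, 60 mm tall, origin under its centre
- pin: The same pin; this is the centre of its lower end (tip), z up along the pin. Resting on the catch plate through the spoke hole, the tip is level with the housing top and the head 23 mm above the spoke; fully home, the tip is 23 mm lower. A pin in the spoke hole pushes the wheel round with 5.5 N.
There are look-alikes about, which are no part of the job. What is meant by the pin is not turquoise, and is the smaller of those in its own colour.

How it is judged:
By the outcome, as a careful person would: the job done as asked, in the order asked, and still so for the second after the job is handed in, with the robot touching nothing.
It also fails if it takes over 72 s, if anything falls off the work surface, if the arm or the gripper's body presses on something with over 40 N, if the wrist force passes 120 N, or if a joint passes its speed limit or range.

## Working session

There is one attempt and no reset: what is moved stays moved. The work goes in short steps, Python scripts to look and compute and a tool call to move; the robot and the scene stay as the last step left them, time stands still between calls to the robot, and variables do not carry over. Pictures are saved under pics/ and viewed, and the job is handed in when it is done.

Besides the shell and the picture viewer there is one more tool, called after "Emit:" as a command line: name --argument value ..., lists and objects as JSON in quotes. jog_arm: Moves the arm, as the interface text tells. Its arguments: {"type":"object","properties":{"increments":{"type":"string"},"jaw":{"type":"number"},"force":{"type":"number"}},"required":["increments"]}

```bash
ls; mkdir -p pics; cat > h.py <<'E'
import numpy as np,cv2
from plant import bot,vision
def cap(n,f):
    im,d=vision.capture(n); cv2.imwrite('pics/'+f+'.png',im[:,:,::-1]); np.save('pics/'+f+'.npy',d); return im,d
def world(n,d):
    p=vision.camera_params(n); R=np.array(p['R']);t=np.array(p['t'])
    v,u=np.mgrid[0:d.shape[0],0:d.shape[1]]
    c=np.stack([(u-p['cx'])/p['fx']*d,(v-p['cy'])/p['fy']*d,d],-1)
    return (c-t)@R
def proj(n,X):
    p=vision.camera_params(n); c=np.array(p['R'])@np.array(X)+np.array(p['t'])
    return p['fx']*c[0]/c[2]+p['cx'],p['fy']*c[1]/c[2]+p['cy']
E
python3 - <<'E'
from h import *
print(bot.read_state())
for n in('scene','top'):
    cap(n,n+'0'); print(vision.camera_params(n))
E
```

```text
pics
{'time_s': 0.0, 'joint_positions': array([-7.36424718e+01,  1.50970373e+01, -2.80213281e+00,  7.21575436e+01,
       -1.16230615e-03,  8.11020366e+01]), 'dq': array([ 0.06679414,  0.06083937, -0.01690534,  0.06189061, -0.08209721,
        0.00338322]), 'joint_torque': array([-7.52302614e-03, -6.37607360e+01,  3.84565115e+01,  1.41047593e-02,
       -3.60236108e-04,  2.50504172e-05]), 'ee_pos': array([ 0.22390507, -0.47455225,  0.2103518 ]), 'ee_rot': array([-1.79992376e+02,  5.62109098e-02, -6.47445042e+01]), 'contact_force': array([-0.48814506, -0.04498681,  0.05585072]), 'moment': array([ 0.04297428, -0.03956267,  0.0262206 ]), 'gripper_width': 0.08529958854216589}
{'fx': 407.7214179329949, 'fy': 407.7214179329949, 'cx': 323.91700924997065, 'cy': 198.32686514600093, 'R': array([[ 0.87868602,  0.47716267, -0.01505531],
       [ 0.28588124, -0.5511778 , -0.78388452],
       [-0.38233858,  0.68448434, -0.62072409]]), 't': array([-0.49067213, -0.07768543,  1.27819177])}
{'fx': 368.8565358104108, 'fy': 368.8565358104108, 'cx': 327.06529730648504, 'cy': 200.73148409087713, 'R': array([[-1.73766073e-02, -9.99848986e-01,  2.40777360e-04],
       [-9.95209429e-01,  1.72728024e-02, -9.62280725e-02],
       [ 9.62093818e-02, -1.91174133e-03, -9.95359282e-01]]), 't': array([-0.01213648,  0.56111873,  0.86210136])}
```

View pics/scene0.png

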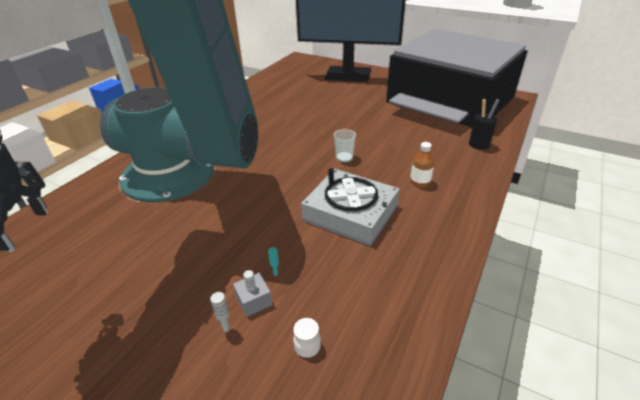

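View pics/top0.png

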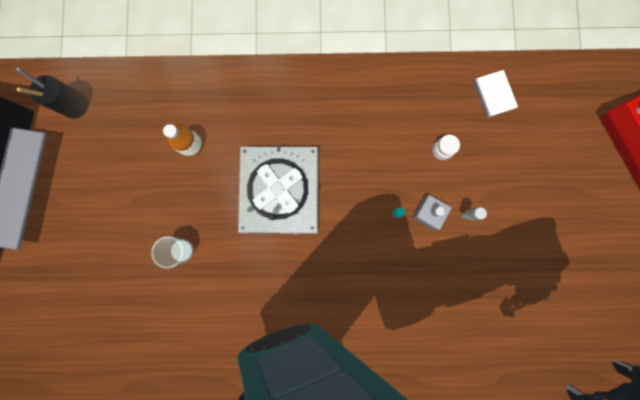

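The scene view shows the unit at about (350,205), the holder with its pin at (251,285), the larger grey look-alike at (222,310), the turquoise one at (273,260) and the jar at (307,338). In the top view, the unit is at (278,190), the holder pin at (438,211), the bottle at (180,138) and the beaker at (172,251). Next I'll zoom in.

```bash
python3 - <<'E'
from h import *
a=cv2.imread('pics/top0.png');b=cv2.imread('pics/scene0.png')
cv2.imwrite('pics/z1.png',cv2.resize(a[135:245,225:335],None,fx=5.4,fy=5.4,interpolation=cv2.INTER_CUBIC))
cv2.imwrite('pics/z2.png',cv2.resize(b[160:245,295:405],None,fx=7,fy=7,interpolation=cv2.INTER_CUBIC))
cv2.imwrite('pics/z3.png',cv2.resize(np.hstack([a[180:240,385:495],b[245:305,205:315]]),None,fx=3.6,fy=3.6,interpolation=cv2.INTER_CUBIC))
E
```

```text
(no output)
```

View pics/z1.png

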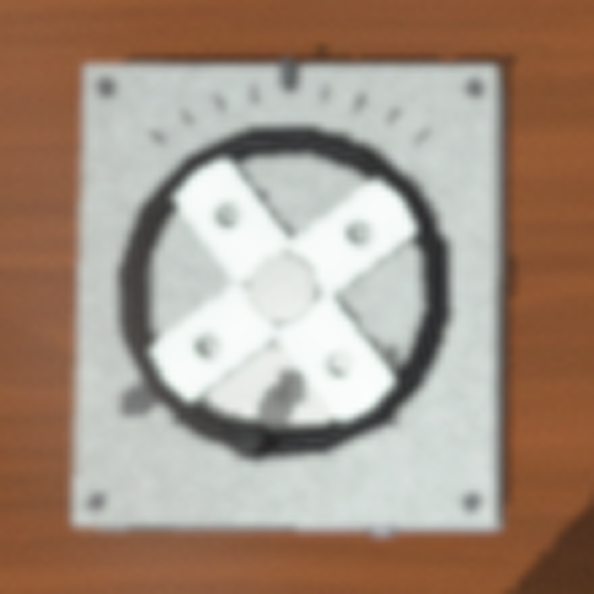

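View pics/z2.png

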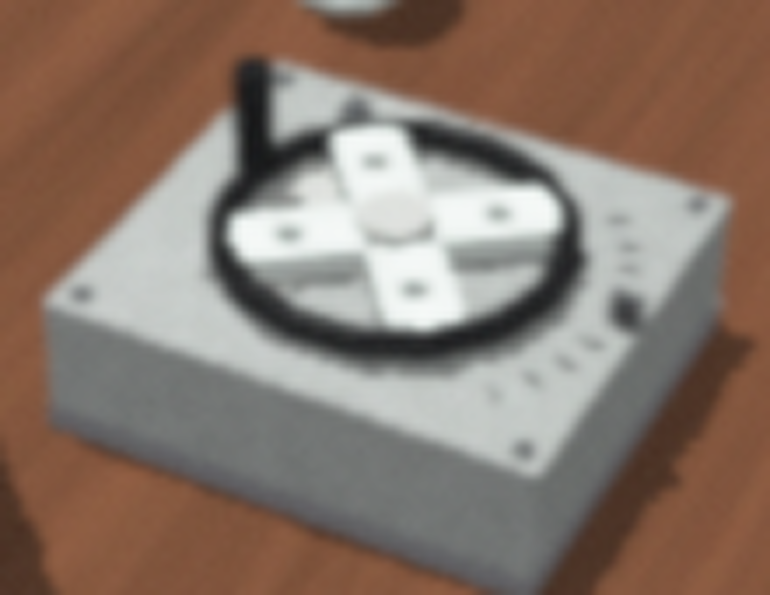

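View pics/z3.png

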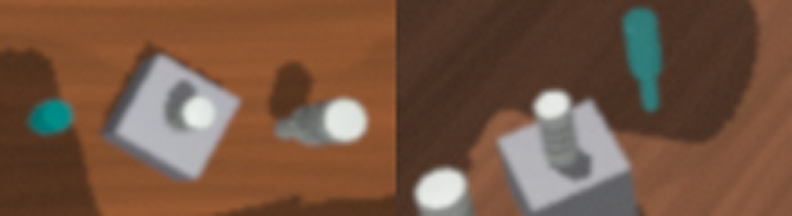

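```bash
cat >> h.py <<'E'
def ray(n,u,v):
    p=vision.camera_params(n); R=np.array(p['R']);t=np.array(p['t'])
    return -R.T@t, R.T@np.array([(u-p['cx'])/p['fx'],(v-p['cy'])/p['fy'],1])
def atz(n,u,v,z):
    o,d=ray(n,u,v); return o+d*(z-o[2])/d[2]
def tri(a,b):
    (o1,d1),(o2,d2)=ray('top',*a),ray('scene',*b)
    A=np.stack([d1,-d2],1); s=np.linalg.lstsq(A,o2-o1,rcond=None)[0]
    p,q=o1+d1*s[0],o2+d2*s[1]; return (p+q)/2,np.linalg.norm(p-q)
E
python3 - <<'E'
from h import *
np.set_printoptions(precision=4,suppress=True)
T=lambda x,y:(225+(x+.5)/5.4-.5,135+(y+.5)/5.4-.5)
S=lambda x,y:(295+(x+.5)/7-.5,160+(y+.5)/7-.5)
P=[('hub',(283,288),(393,212)),('holeA',(228,215),(500,213)),('holeB',(358,232),(414,289)),('holeC',(340,364),(290,234)),('holeD',(207,346),(374,161)),('mark',(289,70),(628,300)),('pointer',(130,405),(357,105)),('cranktop',(252,442),(252,66))]
for n,a,b in P:
    p,e=tri(T(*a),S(*b)); print(n,p,e)
for c in [(85,65),(500,65),(500,525),(72,525)]: print('corner',atz('top',*T(*c),.06))
for n,a in [('hub',(283,288)),('A',(228,215)),('B',(358,232)),('C',(340,364)),('D',(207,346)),('ptr',(130,405)),]: print(n,atz('top',*T(*a),.078 if n=='hub' else .073))
print('mark',atz('top',*T(289,70),.074),'crank',atz('top',*T(252,442),.118))
T3=lambda x,y:(385+(x+.5)/3.6-.5,180+(y+.5)/3.6-.5)
S3=lambda x,y:(205+(x+.5-396)/3.6-.5,245+(y+.5)/3.6-.5)
print('pintop',tri(T3(198,112),S3(551,104)),atz('top',*T3(198,112),.125))
for c in [(155,52),(240,101),(193,181),(104,132)]: print('hold',atz('top',*T3(*c),.045))
for n in('top','scene'):
    d=np.load('pics/%s0.npy'%n); w=world(n,d)
    u,v=(438,211) if n=='top' else (248,274)
    print(n,w[v-2:v+3,u-2:u+3].reshape(-1,3)[::3])
E
```

```text
hub [0.5881 0.0924 0.0784] 0.0023453295715094736
holeA [0.621  0.1166 0.0729] 0.0030229728271344114
holeB [0.6121 0.0609 0.0728] 0.0017562570073596105
holeC [0.5563 0.0694 0.0725] 0.0029602758180070866
holeD [0.5646 0.1254 0.0727] 0.002055376895943779
mark [0.6833 0.0902 0.073 ] 0.0026465653810284866
pointer [0.5406 0.1586 0.0706] 0.002859528805884257
cranktop [0.5225 0.1006 0.1186] 0.005786481478220674
corner [0.6891 0.1801 0.06  ]
corner [ 0.686  -0.0008  0.06  ]
corner [0.4862 0.0022 0.06  ]
corner [0.4893 0.1846 0.06  ]
hub [0.5872 0.0918 0.078 ]
A [0.6196 0.1158 0.073 ]
B [0.6114 0.0605 0.073 ]
C [0.555  0.0685 0.073 ]
D [0.5637 0.1248 0.073 ]
ptr [0.5392 0.1573 0.073 ]
mark [0.6819 0.0894 0.074 ] crank [0.5201 0.0991 0.118 ]
pintop (array([ 0.5289, -0.2723,  0.0889]), np.float64(0.002405162833881197)) [ 0.5257 -0.262   0.125 ]
hold [ 0.5708 -0.2602  0.045 ]
hold [ 0.5375 -0.3144  0.045 ]
hold [ 0.4858 -0.2812  0.045 ]
hold [ 0.5188 -0.2246  0.045 ]
top [[ 0.5321 -0.2655  0.0876]
 [ 0.5317 -0.271   0.0916]
 [ 0.5295 -0.266   0.0932]
 [ 0.5296 -0.274   0.0889]
 [ 0.5275 -0.2697  0.088 ]
 [ 0.5254 -0.2653  0.0872]
 [ 0.5251 -0.271   0.0908]
 [ 0.523  -0.2668  0.0893]
 [ 0.5228 -0.2733  0.0902]]
scene [[ 0.5239 -0.2695  0.0881]
 [ 0.5298 -0.2671  0.0889]
 [ 0.5266 -0.27    0.087 ]
 [ 0.5333 -0.2684  0.0889]
 [ 0.5307 -0.2719  0.088 ]
 [ 0.529  -0.2762  0.0884]
 [ 0.5341 -0.2731  0.088 ]
 [ 0.5307 -0.2757  0.0858]
 [ 0.5376 -0.2743  0.088 ]]
```

```bash
cat >> h.py <<'E'
def inc(x,y,z,yaw,show=True):
    s=bot.read_state(); p=s['ee_pos']; a=np.radians(s['ee_rot'][2]); d=np.array([x,y,z])-p
    r=[100*(d[0]*np.cos(a)+d[1]*np.sin(a)),100*(d[0]*np.sin(a)-d[1]*np.cos(a)),-100*d[2],-((yaw-s['ee_rot'][2]+180)%360-180)]
    if show: print('at',np.round(p,4),np.round(s['ee_rot'],2),'F',np.round(s['contact_force'],1),'w',round(s['gripper_width'],4),'t',round(s['time_s'],2))
    print('%.2f %.2f %.2f %.1f'%tuple(r)); return r
E
python3 -c "
from h import *
inc(.5225,.1018,.19,81)"
```

```text
at [ 0.2239 -0.4745  0.2104] [-1.7999e+02  5.0000e-02 -6.4740e+01] F [-0.7  0.3 -0.2] w 0.0854 t 0.1
-39.38 -51.60 2.04 -145.7
```

Emit:
jog_arm --increments "-19.7 -25.8 1.0 -73; -19.7 -25.8 1.0 -73; -19.7 -25.8 1.0 -73; -19.7 -25.8 1.0 -73; -19.7 -25.8 1.0 -73; -19.7 -25.8 1.0 -73; -19.7 -25.8 1.0 -73; -19.7 -25.8 1.0 -73; -19.7 -25.8 1.0 -73; -19.7 -25.8 1.0 -73; -19.7 -25.8 1.0 -73; -19.7 -25.8 1.0 -73" --jaw -1

```text
time_s: 1.1
ee_pos: [0.3732, -0.1865, 0.2007]
ee_rot: [-180.0, 0.0, 8.2]
contact_force: [-0.2, -1.2, -0.4]
gripper_width: 0.0854
```

```bash
python3 -c "
from h import *
inc(.5225,.1018,.19,81)"
```

```text
at [ 0.3732 -0.1865  0.2007] [-1.7999e+02  1.0000e-02  8.1700e+00] F [-0.2 -1.2 -0.4] w 0.0854 t 1.1
18.87 -26.42 1.07 -72.8
```

Emit:
jog_arm --increments "18.87 -26.42 1.1 -72.8; 18.87 -26.42 1.1 -72.8; 18.87 -26.42 1.1 -72.8; 18.87 -26.42 1.1 -72.8; 18.87 -26.42 1.1 -72.8; 18.87 -26.42 1.1 -72.8; 18.87 -26.42 1.1 -72.8; 18.87 -26.42 1.1 -72.8; 18.87 -26.42 1.1 -72.8; 18.87 -26.42 1.1 -72.8; 18.87 -26.42 1.1 -72.8; 18.87 -26.42 1.1 -72.8"

```text
time_s: 2.1
ee_pos: [0.5221, 0.1015, 0.1896]
ee_rot: [-180.0, 0.0, 80.7]
contact_force: [-0.3, -0.3, 0.3]
gripper_width: 0.0852
```

```bash
python3 -c "
from h import *
inc(.5225,.1018,.085,81)
cap('scene','s1'); a=cv2.imread('pics/s1.png'); cv2.imwrite('pics/s1z.png',cv2.resize(a[80:260,230:470],None,fx=3.3,fy=3.3))"
```

```text
at [0.5221 0.1015 0.1896] [-179.98    0.     80.74] F [-0.3 -0.3  0.3] w 0.0852 t 2.1
0.03 0.04 10.46 -0.3
```

View pics/s1z.png

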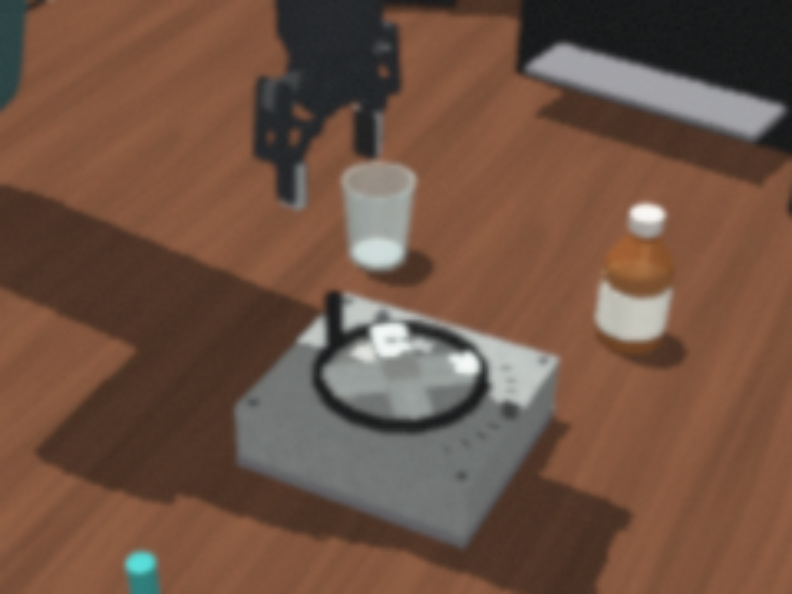

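The gripper stands open with a finger on each side of the crank post (about (333,320) in the crop). The beaker at (380,215) is clear. I'll lower the gripper and close it.

Emit:
jog_arm --increments "0 0 3 0; 0 0 6 0; 0 0 8.5 0; 0 0 10.4 0; 0 0 10.4 0; 0 0 10.4 0; 0 0 10.4 0"

```text
time_s: 2.73
ee_pos: [0.5228, 0.1017, 0.0871]
ee_rot: [179.9, -0.0, 80.9]
contact_force: [-0.1, -0.5, -0.6]
gripper_width: 0.0855
```

Emit:
jog_arm --increments "0 0 0 0; 0 0 0 0; 0 0 0 0; 0 0 0 0; 0 0 0 0; 0 0 0 0; 0 0 0 0; 0 0 0 0" --jaw 1 --force 25

```text
time_s: 3.4
ee_pos: [0.5222, 0.1021, 0.0861]
ee_rot: [180.0, -0.0, 81.1]
contact_force: [-0.8, 0.5, 5.9]
gripper_width: 0.0141
```

```bash
python3 -c "
from h import *
inc(.5225,.1018,.085,81)
cap('scene','s2'); a=cv2.imread('pics/s2.png'); cv2.imwrite('pics/s2z.png',cv2.resize(a[100:250,280:420],None,fx=4,fy=4))
inc(.5225,.1018,.085,81)
"
```

```text
at [0.5222 0.1021 0.0861] [ 1.7998e+02 -2.0000e-02  8.1060e+01] F [-0.8  0.5  5.9] w 0.0141 t 3.4
-0.03 0.04 0.11 0.1
at [0.5222 0.1021 0.0861] [ 1.7998e+02 -2.0000e-02  8.1060e+01] F [-1.7  0.9  6.5] w 0.0146 t 3.45
-0.03 0.04 0.11 0.1
```

View pics/s2z.png

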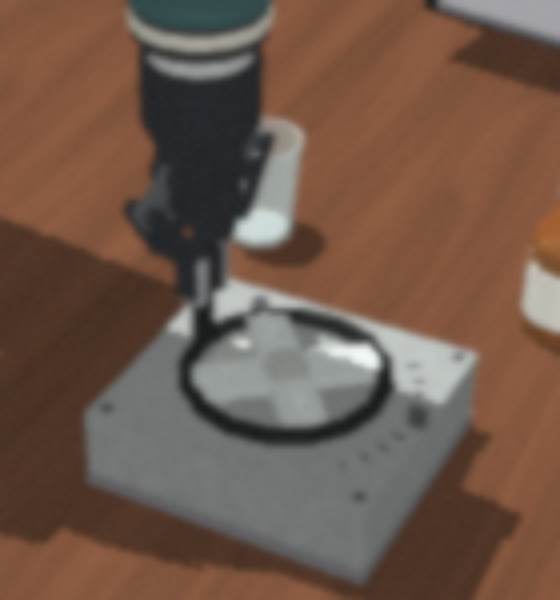

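```bash
cat >> h.py <<'E'
AX=np.array([.588,.0927])
def arc(phis,ax=AX):
    s=bot.read_state(); a=np.radians(s['ee_rot'][2]); d=ax-s['ee_pos'][:2]
    print('ang',np.degrees(np.arctan2(-d[1],-d[0])),'r',np.linalg.norm(d),'yaw',s['ee_rot'][2])
    c=np.array([d[0]*np.cos(a)+d[1]*np.sin(a),d[0]*np.sin(a)-d[1]*np.cos(a)])*100
    o=[]
    for f in phis:
        t=np.radians(f); R=np.array([[np.cos(t),-np.sin(t)],[np.sin(t),np.cos(t)]]); e=c-R@c
        o.append('%.2f %.2f 0 %g'%(e[0],e[1],f))
    print('; '.join(o))
E
python3 -c "
from h import *
arc([2,5,10,15,20,25,30,35,40,44,45,45])"
```

```text
ang 171.8439159891513 r 0.06648419916400129 yaw 81.05787109706984
0.23 0.00 0 2; 0.58 0.02 0 5; 1.16 0.09 0 10; 1.72 0.20 0 15; 2.28 0.37 0 20; 2.82 0.58 0 25; 3.34 0.85 0 30; 3.83 1.15 0 35; 4.29 1.50 0 40; 4.64 1.80 0 44; 4.73 1.88 0 45; 4.73 1.88 0 45
```

Emit:
jog_arm --increments "0.23 0.00 0 2; 0.58 0.02 0 5; 1.16 0.09 0 10; 1.72 0.20 0 15; 2.28 0.37 0 20; 2.82 0.58 0 25; 3.34 0.85 0 30; 3.83 1.15 0 35; 4.29 1.50 0 40; 4.64 1.80 0 44; 4.73 1.88 0 45; 4.73 1.88 0 45"

```text
time_s: 4.45
ee_pos: [0.5475, 0.1469, 0.086]
ee_rot: [-179.9, -0.0, 36.0]
contact_force: [-5.2, 6.8, 8.6]
gripper_width: 0.0143
```

```bash
python3 -c "
from h import *
inc(.5225,.1018,.085,81)
arc([2,5,10,15,20,25,30,35,40,44,45,45])
cap('top','t3'); a=cv2.imread('pics/t3.png'); cv2.imwrite('pics/t3z.png',cv2.resize(a[120:260,215:345],None,fx=4,fy=4))
"
```

```text
at [0.5475 0.1469 0.086 ] [-1.7989e+02 -2.0000e-02  3.6020e+01] F [-5.2  6.8  8.6] w 0.0143 t 4.45
-4.67 2.18 0.10 -45.0
ang 126.82196773420185 r 0.0676487224554404 yaw 36.0156646202013
0.24 0.00 0 2; 0.59 0.02 0 5; 1.18 0.09 0 10; 1.75 0.21 0 15; 2.32 0.38 0 20; 2.87 0.59 0 25; 3.39 0.86 0 30; 3.90 1.17 0 35; 4.37 1.52 0 40; 4.73 1.83 0 44; 4.81 1.91 0 45; 4.81 1.91 0 45
```

View pics/t3z.png

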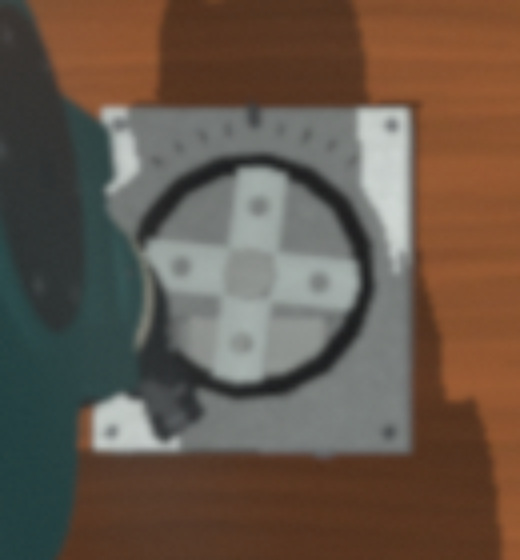

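```bash
python3 -c "
from h import *
arc([2,5,10,15,20,25,30,35,40,44,45,45],np.array([.5877,.0937]))
"
```

```text
ang 127.13142821652906 r 0.0666601743130079 yaw 36.07615765697336
0.23 -0.00 0 2; 0.58 0.01 0 5; 1.16 0.08 0 10; 1.73 0.20 0 15; 2.29 0.36 0 20; 2.83 0.57 0 25; 3.35 0.83 0 30; 3.85 1.13 0 35; 4.31 1.48 0 40; 4.66 1.79 0 44; 4.75 1.87 0 45; 4.75 1.87 0 45
```

Emit:
jog_arm --increments "0.23 0 0 2; 0.58 0.01 0 5; 1.16 0.08 0 10; 1.73 0.20 0 15; 2.29 0.36 0 20; 2.83 0.57 0 25; 3.35 0.83 0 30; 3.85 1.13 0 35; 4.31 1.48 0 40; 4.66 1.79 0 44; 4.75 1.87 0 45; 4.75 1.87 0 45"

```text
time_s: 5.5
ee_pos: [0.5978, 0.1599, 0.0861]
ee_rot: [-179.8, 0.0, -9.0]
contact_force: [0.3, 10.1, 5.1]
gripper_width: 0.0141
```

```bash
python3 -c "
from h import *
inc(.5225,.1018,.085,81)
arc([2,5,10,15,20,25,30,33,34,34,34],np.array([.5877,.0937]))
"
```

```text
at [0.5978 0.1599 0.0861] [-179.85    0.     -9.  ] F [ 0.3 10.1  5.1] w 0.0141 t 5.5
-6.53 6.92 0.11 -90.0
ang 81.35166055574314 r 0.0669941843656864 yaw -8.99583634913628
0.23 0.00 0 2; 0.58 0.02 0 5; 1.16 0.09 0 10; 1.74 0.22 0 15; 2.29 0.39 0 20; 2.84 0.61 0 25; 3.36 0.88 0 30; 3.66 1.06 0 33; 3.75 1.12 0 34; 3.75 1.12 0 34; 3.75 1.12 0 34
```

Emit:
jog_arm --increments "0.23 0 0 2; 0.58 0.02 0 5; 1.16 0.07 0 10; 1.74 0.18 0 15; 2.29 0.34 0 20; 2.84 0.55 0 25; 3.36 0.81 0 30; 3.66 0.99 0 33; 3.75 1.05 0 34; 3.75 1.05 0 34; 3.75 1.05 0 34"

```text
time_s: 6.42
ee_pos: [0.6332, 0.1429, 0.0861]
ee_rot: [-179.9, 0.0, -42.9]
contact_force: [-0.2, 3.7, 4.3]
gripper_width: 0.0147
```

```bash
python3 -c "
from h import *
inc(.5225,.1018,.085,81)
arc([2,5,10,15,20,25,30,33,34,34,34],np.array([.5877,.0937]))
for n,r in (('top',np.s_[130:240,220:340]),('scene',np.s_[150:250,290:410])):
    a=cap(n,n+'4')[0][:,:,::-1]; cv2.imwrite('pics/%s4z.png'%n,cv2.resize(a[r],None,fx=5,fy=5,interpolation=cv2.INTER_CUBIC))
"
```

```text
at [0.6332 0.1429 0.0861] [-1.7993e+02  1.0000e-02 -4.2950e+01] F [-0.2  3.7  4.3] w 0.0147 t 6.42
-5.30 10.55 0.11 -123.9
ang 47.25554924906261 r 0.06696341506175499 yaw -42.94994958167703
0.23 0.00 0 2; 0.58 0.02 0 5; 1.16 0.10 0 10; 1.73 0.22 0 15; 2.29 0.40 0 20; 2.83 0.62 0 25; 3.35 0.89 0 30; 3.65 1.07 0 33; 3.75 1.13 0 34; 3.75 1.13 0 34; 3.75 1.13 0 34
```

View pics/top4z.png

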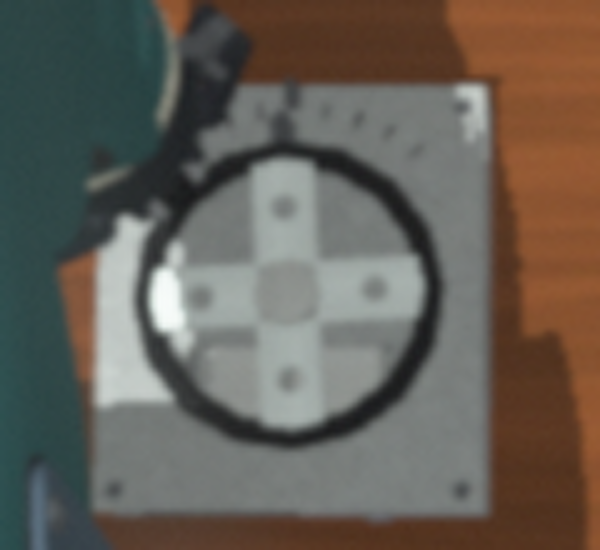

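View pics/scene4z.png

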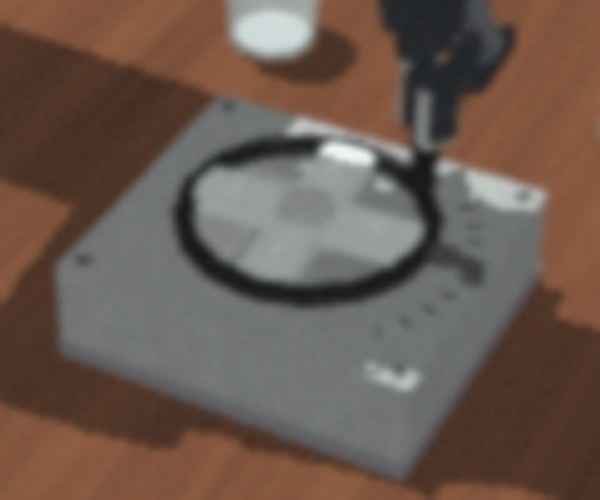

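```bash
python3 - <<'E'
from h import *
T=lambda x,y:(220+(x+.5)/5-.5,130+(y+.5)/5-.5)
f=lambda a,z:atz('top',*T(*a),z)[:2]
F,B,L,R=[f(a,.073) for a in((285,207),(289,379),(201,297),(374,289))]
c=(F+B+L+R)/4; ang=lambda v:np.degrees(np.arctan2(v[1],v[0]))
print(c,ang(F-B),ang(L-R)-90,'mark',ang(f((290,93),.074)-c),'ptr',ang(f((281,126),.072)-c))
print(F,B,L,R,f((290,93),.074))
E
```

```text
[0.58732666 0.09236959] 1.0736462128862863 1.676564494266728 mark -1.1129784543079224 ptr 1.9760630369196008
[0.62719097 0.09323567] [0.54764594 0.09174493] [0.58607377 0.13191729] [0.58839595 0.05258047] [0.68040787 0.09056125]
```

Emit:
jog_arm --increments "0.16 0 0 1.4; 0.33 0.01 0 2.8; 0.33 0.01 0 2.8; 0.33 0.01 0 2.8; 0.33 0.01 0 2.8"

```text
time_s: 6.93
ee_pos: [0.6354, 0.1407, 0.0861]
ee_rot: [-179.9, 0.0, -45.7]
contact_force: [0.1, 5.3, 4.9]
gripper_width: 0.0146
```

```bash
python3 -c "
from h import *
inc(.5225,.1018,.085,81)
for n,r in (('top',np.s_[145:210,250:310]),('scene',np.s_[150:250,290:410])):
    a=cap(n,n+'5')[0][:,:,::-1]; cv2.imwrite('pics/%s5z.png'%n,cv2.resize(a[r],None,fx=8 if n=='top' else 5,fy=8 if n=='top' else 5,interpolation=cv2.INTER_CUBIC))
"
```

```text
at [0.6354 0.1407 0.0861] [-1.7993e+02  2.0000e-02 -4.5730e+01] F [0.1 5.3 4.9] w 0.0146 t 6.93
-5.10 10.80 0.11 -126.7
```

View pics/top5z.png

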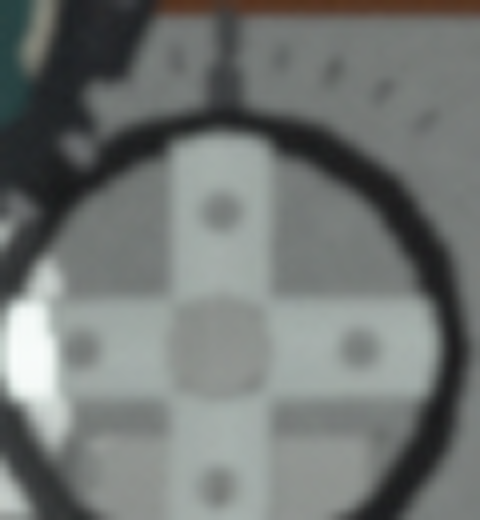

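View pics/scene5z.png

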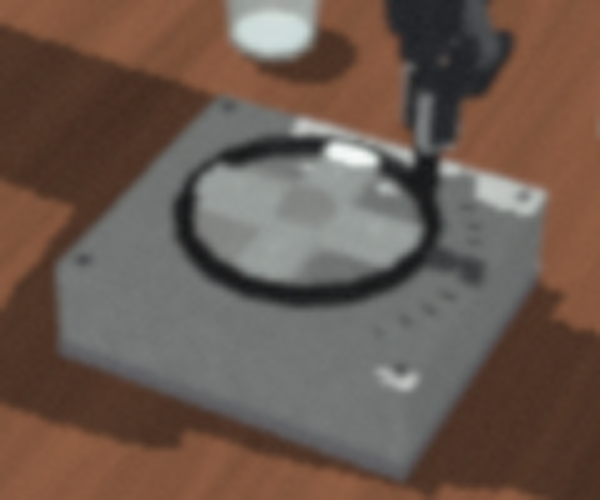

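Emit:
jog_arm --increments "0 0 0 0; 0 0 0 0; 0 0 0 0; 0 0 -2 0; 0 0 -5 0; 0 0 -8 0; 0 0 -11 0; 0 0 -12 0; 0 0 -12 0" --jaw 0

```text
time_s: 7.78
ee_pos: [0.6363, 0.14, 0.2086]
ee_rot: [-179.8, -0.2, -45.8]
contact_force: [0.5, -0.2, 0.9]
gripper_width: 0.0427
```

```bash
python3 - <<'E'
from h import *
from scipy.optimize import least_squares
P=np.array([(.5222,.1021),(.5475,.1469),(.5978,.1599),(.6332,.1429),(.6354,.1407)])
r=least_squares(lambda q:np.hypot(P[:,0]-q[0],P[:,1]-q[1])-q[2],[.588,.093,.066]);print(r.x,r.fun)
r2=least_squares(lambda q:np.hypot(P[:,0]-q[0],P[:,1]-q[1])-.066,[.588,.093]);print(r2.x,r2.fun)
for c in (r.x[:2],r2.x):
    print(np.degrees(np.arctan2(*(P[:,1]-c[1],P[:,0]-c[0]))))
d=np.load('pics/top0.npy'); w=world('top',d)
for n,(u,v) in dict(pin=(439,211),dec=(480,214),turq=(400,212)).items():
    q=w[v-10:v+11,u-10:u+11].reshape(-1,3); print(n,w[v,u],'zmax',np.percentile(q[:,2],97), q[q[:,2]>np.percentile(q[:,2],97)-.008].mean(0))
inc(.53,-.272,.16,0)
E
```

```text
[0.58799892 0.09441157 0.06626061] [-1.40306728e-05  3.56735056e-05 -4.28249244e-05  2.86422093e-05
 -7.45442422e-06]
[0.58791242 0.09475779] [ 1.21327805e-04 -3.05097185e-05 -1.11671633e-04  9.56688577e-05
  7.38758946e-05]
[173.33536187 127.65298925  81.48821698  47.00955237  44.31959066]
[173.62464414 127.77719842  81.36926301  46.75005534  44.05238809]
pin [ 0.52720322 -0.2705235   0.09256091] zmax 0.09123001031352158 [ 0.52568649 -0.26244929  0.12460405]
dec [ 0.51821877 -0.35580399  0.10604102] zmax 0.10697945153771912 [ 0.52081359 -0.35410605  0.11204591]
turq [ 0.52724052 -0.1860455   0.08041431] zmax 0.08246164427597986 [ 0.526986   -0.18232253  0.10761123]
at [0.6363 0.14   0.2086] [-1.7982e+02 -1.7000e-01 -4.5750e+01] F [ 0.5 -0.2  0.9] w 0.0427 t 7.78
22.09 36.36 4.86 -45.8
```

```bash
python3 - <<'E'
from h import *
P=np.array([.5222+.1021j,.5475+.1469j,.5978+.1599j,.6332+.1429j,.6354+.1407j])
y=np.radians([81.06,36.02,-9.0,-42.95,-45.73])
A=np.stack([np.ones(5),np.exp(1j*y)],1); s=np.linalg.lstsq(A,P,rcond=None)[0]; print(s,abs(s[1]),np.degrees(np.angle(P-s[0])),A@s-P)
n='top'; a=cap('top','t6')[0][:,:,::-1]; cv2.imwrite('pics/t6z.png',cv2.resize(a[145:245,225:335],None,fx=6,fy=6,interpolation=cv2.INTER_CUBIC))
E
```

```text
[ 0.5883723 +0.09309681j -0.00126557+0.06713522j] 0.06714714278495218 [172.25209766 127.22259608  81.9670923   48.0097133   45.3484303 ] [-3.44005969e-04+0.00017943j  3.68637879e-04-0.00024768j
 -1.75436300e-04-0.00029654j -1.07984154e-05+0.00019865j
  1.61602806e-04+0.00016613j]
```

View pics/t6z.png

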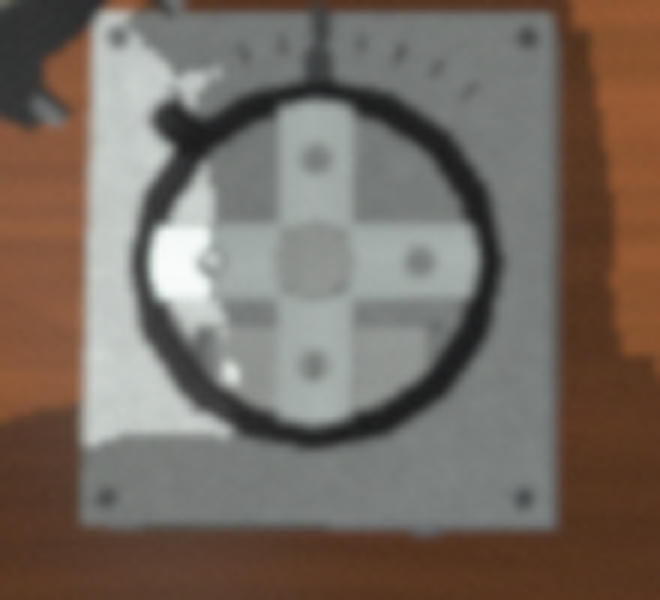

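Emit:
jog_arm --increments "22.1 36.4 3.9 -45.8; 22.1 36.4 3.9 -45.8; 22.1 36.4 3.9 -45.8; 22.1 36.4 3.9 -45.8; 22.1 36.4 3.9 -45.8; 22.1 36.4 3.9 -45.8; 22.1 36.4 3.9 -45.8; 22.1 36.4 3.9 -45.8; 22.1 36.4 3.9 -45.8; 22.1 36.4 3.9 -45.8; 22.1 36.4 3.9 -45.8; 22.1 36.4 3.9 -45.8"

```text
time_s: 8.83
ee_pos: [0.5266, -0.2761, 0.1645]
ee_rot: [-180.0, 0.2, -0.2]
contact_force: [-0.7, -0.5, -0.7]
gripper_width: 0.0428
```

```bash
python3 - <<'E'
from h import *
inc(.53,-.272,.056,0)
for n,r in (('top',np.s_[170:250,380:500]),('scene',np.s_[210:310,190:310])):
    a=cap(n,n+'7')[0][:,:,::-1]; cv2.imwrite('pics/%s7z.png'%n,cv2.resize(a[r],None,fx=5,fy=5,interpolation=cv2.INTER_CUBIC))
inc(.53,-.272,.056,0)
E
```

```text
at [ 0.5266 -0.2761  0.1645] [-1.7996e+02  1.6000e-01 -1.9000e-01] F [-0.7 -0.5 -0.7] w 0.0428 t 8.83
0.34 -0.41 10.85 -0.2
at [ 0.5277 -0.2726  0.1653] [-1.7992e+02  1.2000e-01 -5.0000e-02] F [ 0.2  0.6 -0.6] w 0.0429 t 8.93
0.23 -0.06 10.93 -0.1
```

View pics/scene7z.png

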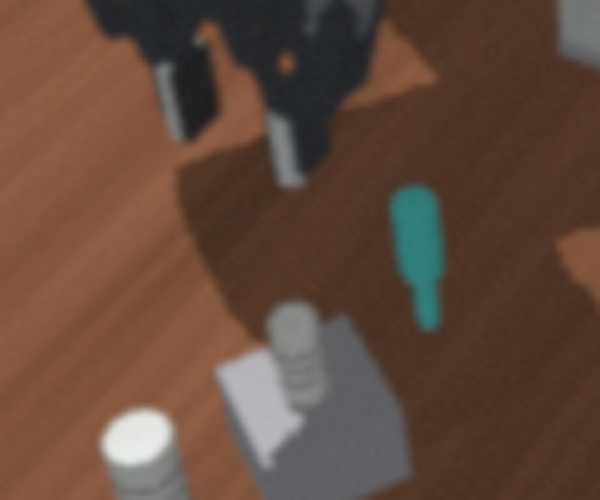

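View pics/top7z.png

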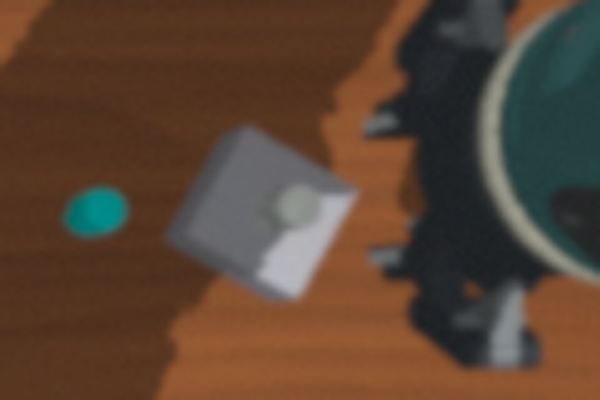

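```bash
python3 - <<'E'
from h import *
for n,o in(('top',(380,170)),('scene',(190,210))):
    for X in ([.5277+.0215,-.2726,.171],[.5277-.0215,-.2726,.171],[.529,-.2723,.089]):
        u,v=proj(n,X); print(n,X,(u-o[0])*5+2,(v-o[1])*5+2)
E
```

```text
top [0.5491999999999999, -0.2726, 0.171] 358.2795865352561 139.29010096544883
top [0.5062, -0.2726, 0.171] 363.60522459346055 245.69233456943803
top [0.529, -0.2723, 0.089] 298.3751135252693 203.46812003758015
scene [0.5491999999999999, -0.2726, 0.171] 301.5840187508958 194.76068086242262
scene [0.5062, -0.2726, 0.171] 212.00061583148948 157.90200756243007
scene [0.529, -0.2723, 0.089] 287.6691960967734 319.6020286447485
```

```bash
python3 - <<'E'
from h import *
inc(.53,-.272,.056,0)
for n,r in (('top',np.s_[170:250,380:500]),('scene',np.s_[210:310,190:310])):
    a=cap(n,n+'8')[0][:,:,::-1]; cv2.imwrite('pics/%s8z.png'%n,cv2.resize(a[r],None,fx=5,fy=5,interpolation=cv2.INTER_CUBIC))
E
```

```text
at [ 0.5277 -0.2726  0.1653] [-1.7992e+02  1.2000e-01 -5.0000e-02] F [ 0.2  0.6 -0.6] w 0.0429 t 8.93
0.23 -0.06 10.93 -0.1
```

View pics/scene8z.png

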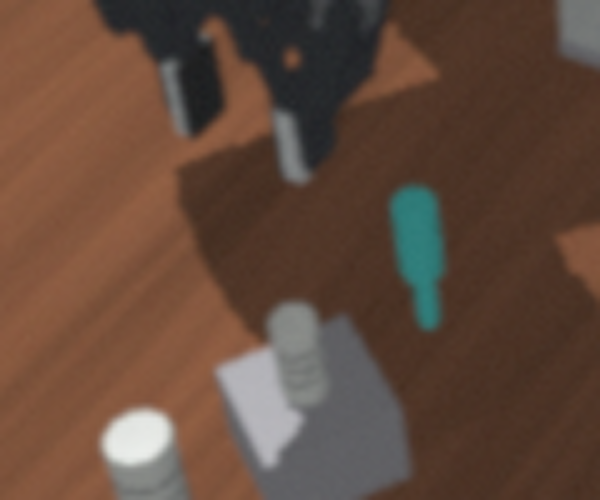

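View pics/top8z.png

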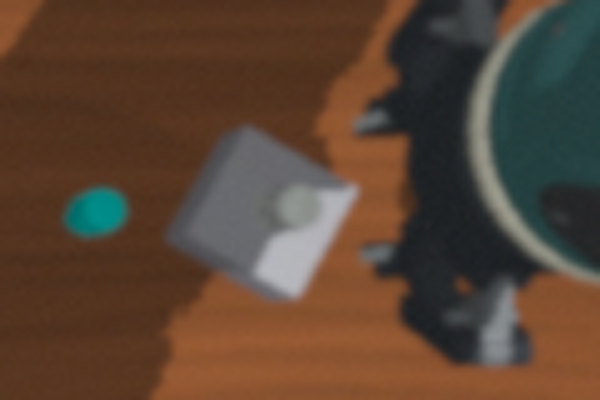

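Emit:
jog_arm --increments "0.13 -0.03 3 0; 0.13 -0.03 6 0; 0.13 -0.03 9 0; 0.13 -0.03 10.9 0; 0.13 -0.03 10.9 0; 0.13 -0.03 10.9 0; 0.13 -0.03 10.9 0"

```text
time_s: 9.62
ee_pos: [0.5308, -0.2716, 0.0592]
ee_rot: [179.9, -0.1, 0.1]
contact_force: [0.4, -0.5, 1.1]
gripper_width: 0.0429
```

Emit:
jog_arm --increments "0 0 0 0; 0 0 0 0; 0 0 0 0; 0 0 0 0; 0 0 0 0; 0 0 0 0" --jaw 1 --force 20

```text
time_s: 10.12
ee_pos: [0.5306, -0.2723, 0.0589]
ee_rot: [179.9, -0.1, 0.1]
contact_force: [-0.0, 0.4, 7.4]
gripper_width: 0.0187
```

```bash
python3 - <<'E'
from h import *
inc(.53,-.272,.056,0)
for n,r in (('top',np.s_[170:250,380:500]),('scene',np.s_[210:310,190:310])):
    a=cap(n,n+'9')[0][:,:,::-1]; cv2.imwrite('pics/%s9z.png'%n,cv2.resize(a[r],None,fx=5,fy=5,interpolation=cv2.INTER_CUBIC))
E
```

```text
at [ 0.5306 -0.2723  0.0589] [ 1.7993e+02 -9.0000e-02  5.0000e-02] F [-0.   0.4  7.4] w 0.0187 t 10.12
-0.06 -0.03 0.29 0.1
```

View pics/scene9z.png

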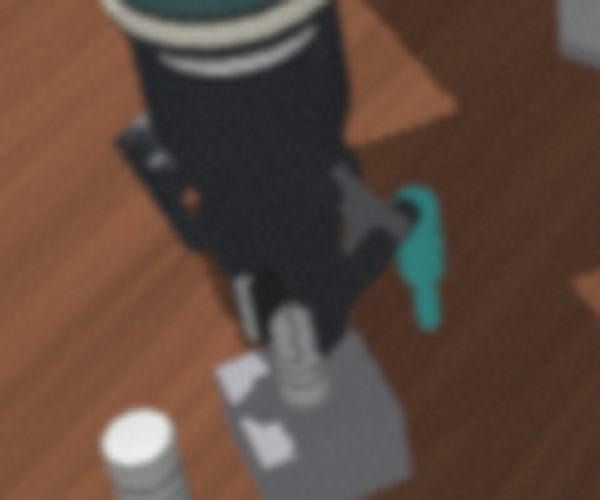

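Emit:
jog_arm --increments "0 0 0 0; 0 0 0 0; 0 0 0 -7; 0 0 0 -14; 0 0 0 -21; 0 0 0 -28; 0 0 0 -35; 0 0 0 -42; 0 0 0 -49; 0 0 0 -56; 0 0 0 -63; 0 0 0 -70" --jaw 0

```text
time_s: 11.22
ee_pos: [0.53, -0.2719, 0.0578]
ee_rot: [180.0, -0.0, 70.4]
contact_force: [-0.1, -0.1, 0.3]
gripper_width: 0.0422
```

```bash
python3 - <<'E'
from h import *
inc(.5306,-.272,.057,90)
E
```

```text
at [ 0.53   -0.2719  0.0578] [180.   -0.   70.4] F [-0.1 -0.1  0.3] w 0.0422 t 11.22
0.01 0.06 0.08 -19.6
```

Emit:
jog_arm --increments "0.01 0.05 0.08 -7; 0.01 0.05 0.08 -14; 0.01 0.05 0.08 -19.6; 0.01 0.05 0.08 -19.6; 0.01 0.05 0.08 -19.6; 0.01 0.05 0.08 -19.6"

```text
time_s: 11.72
ee_pos: [0.5305, -0.272, 0.057]
ee_rot: [180.0, 0.0, 89.5]
contact_force: [-0.5, 0.0, 0.5]
gripper_width: 0.0427
```

Emit:
jog_arm --increments "0 0 0 0; 0 0 0 0; 0 0 0 0; 0 0 0 0; 0 0 0 0; 0 0 0 0; 0 0 0 0" --jaw 1 --force 30

```text
time_s: 12.3
ee_pos: [0.5306, -0.2719, 0.0571]
ee_rot: [180.0, -0.0, 89.7]
contact_force: [0.2, 1.8, 3.3]
gripper_width: 0.0182
```

```bash
python3 - <<'E'
from h import *
inc(.5306,-.272,.17,90)
for n,r in (('top',np.s_[170:250,380:500]),('scene',np.s_[210:310,190:310])):
    a=cap(n,n+'10')[0][:,:,::-1]; cv2.imwrite('pics/%s10z.png'%n,cv2.resize(a[r],None,fx=5,fy=5,interpolation=cv2.INTER_CUBIC))
E
```

```text
at [ 0.5306 -0.2719  0.0571] [179.99  -0.    89.65] F [0.2 1.8 3.3] w 0.0182 t 12.3
-0.01 0.00 -11.29 -0.3
```

View pics/scene10z.png

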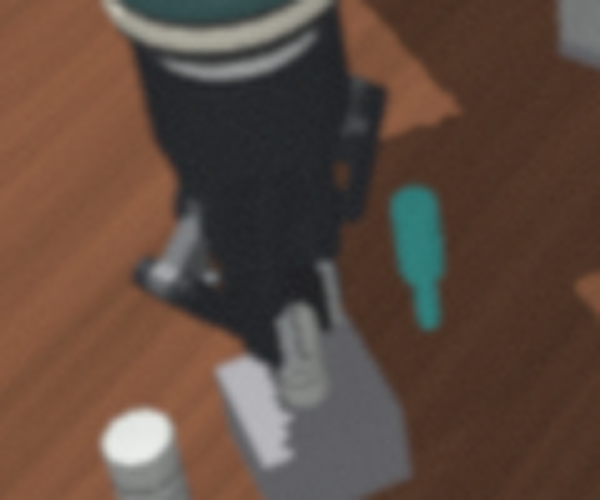

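Emit:
jog_arm --increments "0 0 -2 0; 0 0 -5 0; 0 0 -8 0; 0 0 -11 0; 0 0 -12 0; 0 0 -12 0; 0 0 -12 0"

```text
time_s: 12.98
ee_pos: [0.5305, -0.2721, 0.1765]
ee_rot: [-180.0, 0.0, 89.6]
contact_force: [-0.8, 0.5, -1.5]
gripper_width: 0.0186
```

```bash
python3 - <<'E'
from h import *
inc(.5483,.094,.175,90)
for n,r in (('top',np.s_[170:250,380:500]),('scene',np.s_[150:310,190:310])):
    a=cap(n,n+'11')[0][:,:,::-1]; cv2.imwrite('pics/%s11z.png'%n,cv2.resize(a[r],None,fx=3.7,fy=3.7,interpolation=cv2.INTER_CUBIC))
E
```

```text
at [ 0.5305 -0.2721  0.1765] [-1.800e+02  1.000e-02  8.965e+01] F [-0.8  0.5 -1.5] w 0.0186 t 12.98
36.62 1.56 0.15 -0.4
```

View pics/scene11z.png

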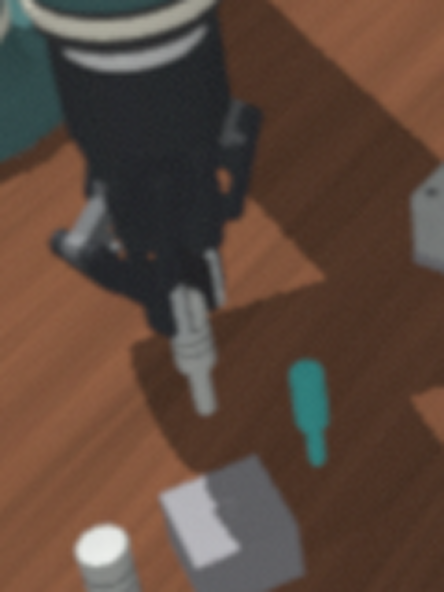

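The pin is lifted and hanging straight, with its tip at (205,410) in the crop and clear of the holder. Now I'll carry it to the spoke hole.

Emit:
jog_arm --increments "4 0.2 0 0; 8 0.3 0 0; 12 0.5 0 0; 16 0.7 0 0; 20 0.9 0 0; 24 1.0 0 0; 28 1.2 0 0; 32 1.4 0 0; 35 1.5 0 0; 36.6 1.56 0 -0.4; 36.6 1.56 0 -0.4; 36.6 1.56 0 -0.4"

```text
time_s: 14.08
ee_pos: [0.5477, 0.0945, 0.1758]
ee_rot: [-179.9, 0.0, 90.2]
contact_force: [0.5, -1.2, -0.4]
gripper_width: 0.0184
```

Emit:
jog_arm --increments "0 0 2 0; 0 0 3.5 0; 0 0 4.2 0; 0 0 4.2 0; 0 0 4.2 0; 0 0 4.2 0"

```text
time_s: 14.58
ee_pos: [0.5487, 0.0935, 0.1357]
ee_rot: [180.0, 0.0, 90.0]
contact_force: [0.2, 0.3, -1.0]
gripper_width: 0.0182
```

```bash
python3 - <<'E'
from h import *
inc(.5483,.094,.131,90)
for n,r,k in (('top',np.s_[140:240,225:335],7),('scene',np.s_[140:240,290:410],6)):
    a=cap(n,n+'12')[0][:,:,::-1]; cv2.imwrite('pics/%s12z.png'%n,cv2.resize(a[r],None,fx=k-1,fy=k-1,interpolation=cv2.INTER_CUBIC))
for n,o,k in(('top',(225,140),6),('scene',(290,140),5)):
    for X in ([.5483,.094,.073],[.5483,.094,.084]):
        u,v=proj(n,X); print(n,X,(u-o[0])*k+k/2-.5,(v-o[1])*k+k/2-.5)
E
```

```text
at [0.5487 0.0935 0.1357] [179.96   0.    90.02] F [ 0.2  0.3 -1. ] w 0.0182 t 14.58
0.05 -0.04 0.47 0.0
top [0.5483, 0.094, 0.073] 310.96454572590835 393.28953250294876
top [0.5483, 0.094, 0.084] 306.9674686998302 390.818518981191
scene [0.5483, 0.094, 0.073] 236.93852305399201 237.45554168987962
scene [0.5483, 0.094, 0.084] 237.03902747833536 220.83574875535174
```

View pics/scene12z.png

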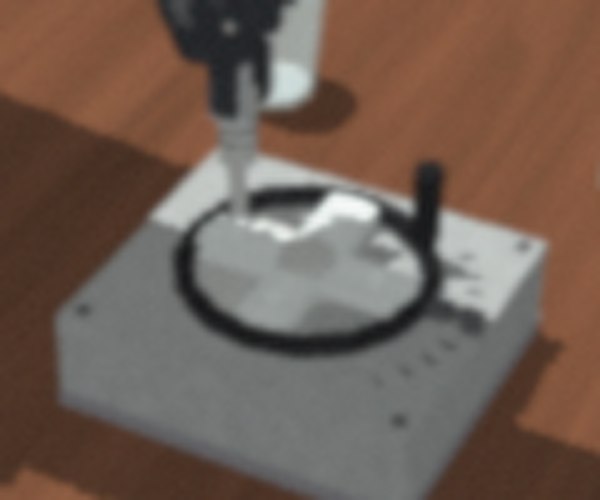

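View pics/top12z.png

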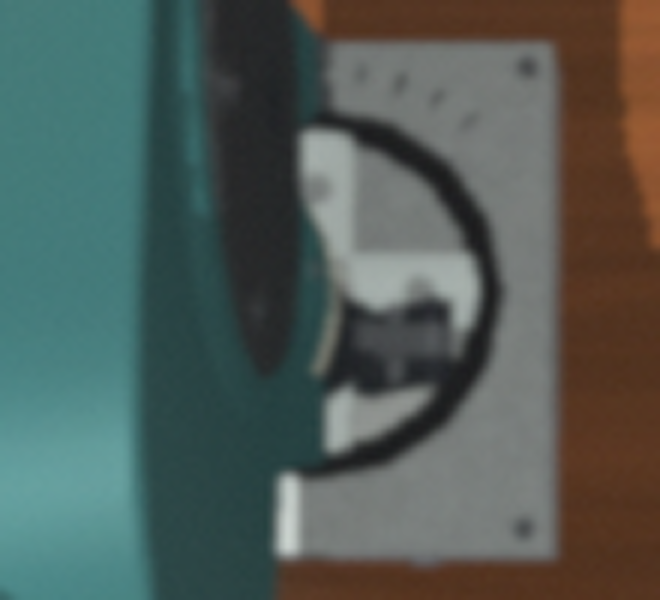

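Emit:
jog_arm --increments "0.05 -0.04 0.4 0; 0.05 -0.04 0.8 0; 0.05 -0.04 1.1 0; 0.05 -0.04 1.3 0; 0.05 -0.04 1.4 0; 0.05 -0.04 1.5 0; 0.05 -0.04 1.6 0; 0.05 -0.04 1.7 0"

```text
time_s: 15.35
ee_pos: [0.5484, 0.0944, 0.1185]
ee_rot: [179.9, 0.0, 90.1]
contact_force: [0.9, 1.2, -0.7]
gripper_width: 0.0183
```

Emit:
jog_arm --increments "0 0 0.15 0; 0 0 0.3 0; 0 0 0.45 0; 0 0 0.6 0; 0 0 0.7 0; 0 0 0.8 0; 0 0 0.8 0"

```text
time_s: 15.93
ee_pos: [0.5478, 0.0944, 0.1097]
ee_rot: [-180.0, 0.0, 90.1]
contact_force: [1.1, -0.5, -0.8]
gripper_width: 0.0182
```

```bash
python3 - <<'E'
from h import *
inc(.5483,.094,.108,90)
for n,r,k in (('scene',np.s_[140:240,290:410],6),):
    a=cap(n,n+'13')[0][:,:,::-1]; cv2.imwrite('pics/%s13z.png'%n,cv2.resize(a[r],None,fx=k,fy=k,interpolation=cv2.INTER_CUBIC))
inc(.5483,.094,.108,90)
E
```

```text
at [0.5478 0.0944 0.1097] [-179.98    0.     90.06] F [ 1.1 -0.5 -0.8] w 0.0182 t 15.93
-0.04 0.05 0.17 0.1
at [0.5478 0.0944 0.1098] [-179.98   -0.     90.06] F [-0.2 -0.  -1.7] w 0.0185 t 15.98
-0.04 0.05 0.18 0.1
```

View pics/scene13z.png

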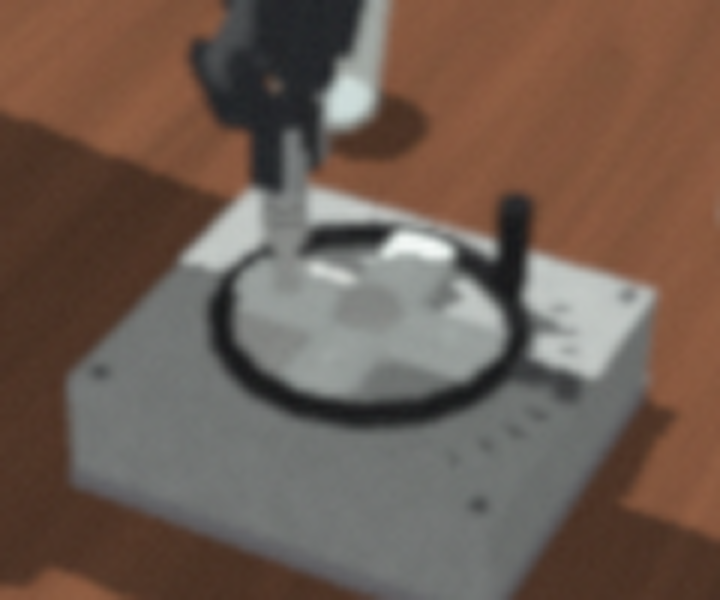

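The pin is in the spoke hole without any force. I'll lower it until it touches the catch plate lightly.

Emit:
jog_arm --increments "0 0 0.1 0; 0 0 0.2 0; 0 0 0.2 0; 0 0 0.2 0"

```text
time_s: 16.32
ee_pos: [0.5479, 0.0944, 0.108]
ee_rot: [-180.0, -0.0, 90.1]
contact_force: [0.1, -0.1, -1.0]
gripper_width: 0.0184
```

Emit:
jog_arm --increments "0 0 0.1 0; 0 0 0.1 0; 0 0 0.1 0; 0 0 0.1 0"

```text
time_s: 16.65
ee_pos: [0.5484, 0.0944, 0.1075]
ee_rot: [179.9, 0.0, 90.1]
contact_force: [0.9, -1.1, 5.5]
gripper_width: 0.0181
```

Emit:
jog_arm --increments "0.05 0 0 0; 0.1 0 0 0; 0.15 0 0.02 0; 0.2 0.01 0.02 0"

```text
time_s: 16.98
ee_pos: [0.5486, 0.096, 0.1075]
ee_rot: [179.9, 0.1, 90.0]
contact_force: [-0.3, -3.4, 7.6]
gripper_width: 0.0183
```

Emit:
jog_arm --increments "0.05 0.01 0 0; 0.1 0.01 0 0; 0.15 0.02 0 0"

```text
time_s: 17.23
ee_pos: [0.5489, 0.097, 0.1075]
ee_rot: [179.9, 0.1, 90.0]
contact_force: [-0.4, -5.9, 7.6]
gripper_width: 0.018
```

Emit:
jog_arm --increments "0.05 0.01 0 0; 0.1 0.01 0 0; 0.15 0.02 0 0"

```text
time_s: 17.48
ee_pos: [0.5491, 0.0983, 0.1075]
ee_rot: [179.9, 0.2, 90.0]
contact_force: [-0.2, -8.8, 8.4]
gripper_width: 0.0181
```

Emit:
jog_arm --increments "0.05 0.01 0 0; 0.1 0.01 0 0; 0.15 0.02 0 0"

```text
time_s: 17.73
ee_pos: [0.5494, 0.0997, 0.1076]
ee_rot: [179.9, 0.2, 90.0]
contact_force: [-0.6, -7.9, 13.1]
gripper_width: 0.0184
```

Emit:
jog_arm --increments "0.05 0.01 -0.03 0; 0.1 0.02 -0.03 0; 0.15 0.03 -0.03 0"

```text
time_s: 17.98
ee_pos: [0.5496, 0.1012, 0.1079]
ee_rot: [179.9, 0.2, 90.0]
contact_force: [-1.4, -8.5, 9.4]
gripper_width: 0.0183
```

```bash
python3 - <<'E'
from h import *
inc(.5483,.094,.108,90)
for n,r,k in (('scene',np.s_[140:240,290:410],6),('top',np.s_[140:240,225:335],6)):
    a=cap(n,n+'14')[0][:,:,::-1]; cv2.imwrite('pics/%s14z.png'%n,cv2.resize(a[r],None,fx=k,fy=k,interpolation=cv2.INTER_CUBIC))
E
```

```text
at [0.5496 0.1012 0.1079] [1.799e+02 1.600e-01 9.002e+01] F [-1.4 -8.5  9.4] w 0.0183 t 17.98
-0.72 -0.13 -0.01 0.0
```

View pics/scene14z.png

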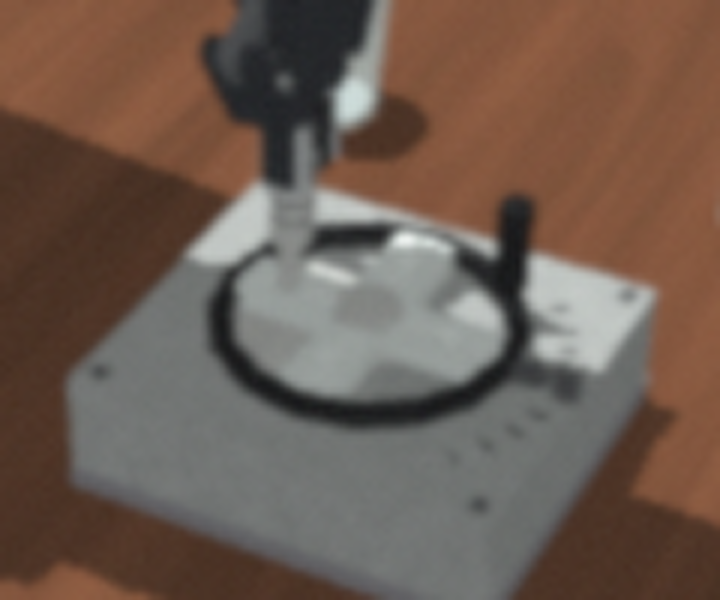

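View pics/top14z.png

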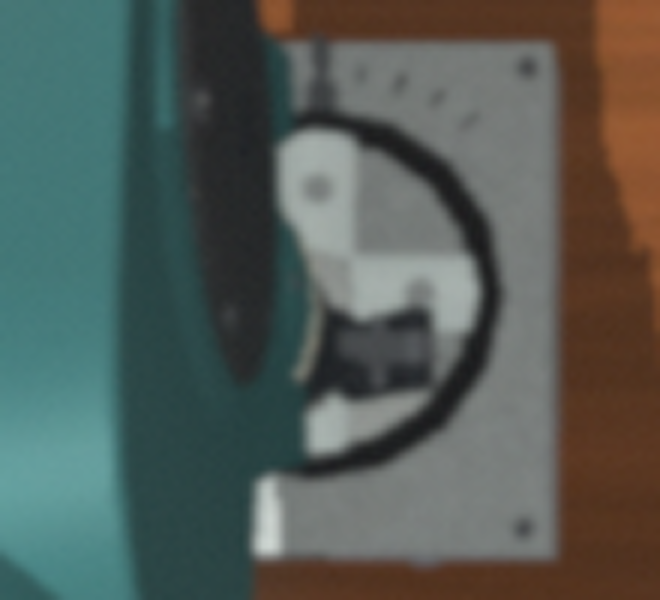

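The head moved 7 mm but the wheel barely turned: the pointer is still near (321,90) and the pin is tilting in the jaws. I'll go back to straight and grip harder.

Emit:
jog_arm --increments "-0.2 -0.03 -0.06 0; -0.4 -0.06 -0.06 0; -0.6 -0.1 -0.06 0; -0.68 -0.12 -0.06 0; -0.68 -0.12 -0.06 0"

```text
time_s: 18.5
ee_pos: [0.5479, 0.096, 0.108]
ee_rot: [180.0, -0.1, 90.1]
contact_force: [0.2, 2.8, 4.8]
gripper_width: 0.0183
```

Emit:
jog_arm --increments "0 0 0 0; 0 0 0 0; 0 0 0 0; 0 0 0 0" --jaw 1 --force 110

```text
time_s: 18.83
ee_pos: [0.5481, 0.0962, 0.1082]
ee_rot: [179.9, -0.1, 90.1]
contact_force: [-0.1, 2.5, 7.6]
gripper_width: 0.0152
```

```bash
python3 - <<'E'
from h import *
inc(.5483,.094,.108,90)
for n,r,k in (('scene',np.s_[140:240,290:410],6),('top',np.s_[140:240,225:335],6)):
    a=cap(n,n+'15')[0][:,:,::-1]; cv2.imwrite('pics/%s15z.png'%n,cv2.resize(a[r],None,fx=k,fy=k,interpolation=cv2.INTER_CUBIC))
E
```

```text
at [0.5481 0.0962 0.1082] [ 1.7993e+02 -9.0000e-02  9.0070e+01] F [-0.1  2.5  7.6] w 0.0152 t 18.83
-0.22 0.02 0.02 0.1
```

View pics/scene15z.png

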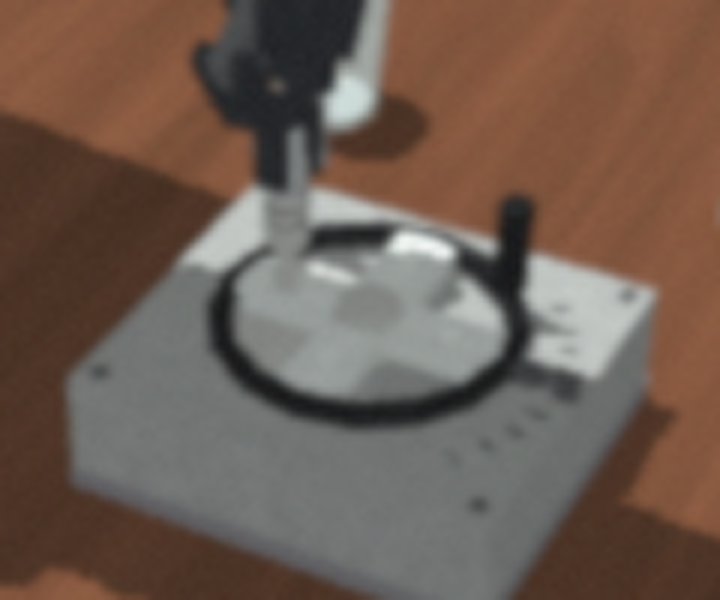

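View pics/top15z.png

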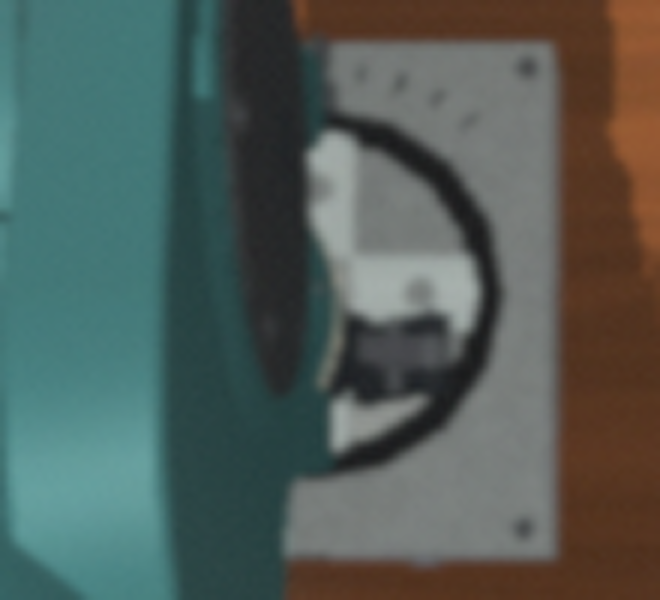

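Emit:
jog_arm --increments "0.05 0 -0.02 0; 0.1 0 -0.02 0; 0.15 0.01 -0.02 0; 0.2 0.02 -0.02 0; 0.25 0.03 -0.02 0"

```text
time_s: 19.35
ee_pos: [0.5484, 0.0981, 0.1083]
ee_rot: [179.9, -0.0, 90.1]
contact_force: [-0.5, -3.4, 7.7]
gripper_width: 0.0147
```

Emit:
jog_arm --increments "0.05 0 0 0; 0.1 0.01 0 0; 0.15 0.02 0 0; 0.2 0.03 0 0"

```text
time_s: 19.68
ee_pos: [0.5487, 0.0994, 0.1083]
ee_rot: [179.9, 0.1, 90.0]
contact_force: [-0.8, -7.0, 8.5]
gripper_width: 0.0147
```

```bash
python3 - <<'E'
from h import *
inc(.5483,.094,.108,90)
for n,r,k in (('scene',np.s_[140:240,290:410],6),('top',np.s_[140:240,225:335],6)):
    a=cap(n,n+'16')[0][:,:,::-1]; cv2.imwrite('pics/%s16z.png'%n,cv2.resize(a[r],None,fx=k,fy=k,interpolation=cv2.INTER_CUBIC))
E
```

```text
at [0.5487 0.0994 0.1083] [1.7994e+02 9.0000e-02 9.0040e+01] F [-0.8 -7.   8.5] w 0.0147 t 19.68
-0.54 -0.04 0.03 0.0
```

View pics/scene16z.png

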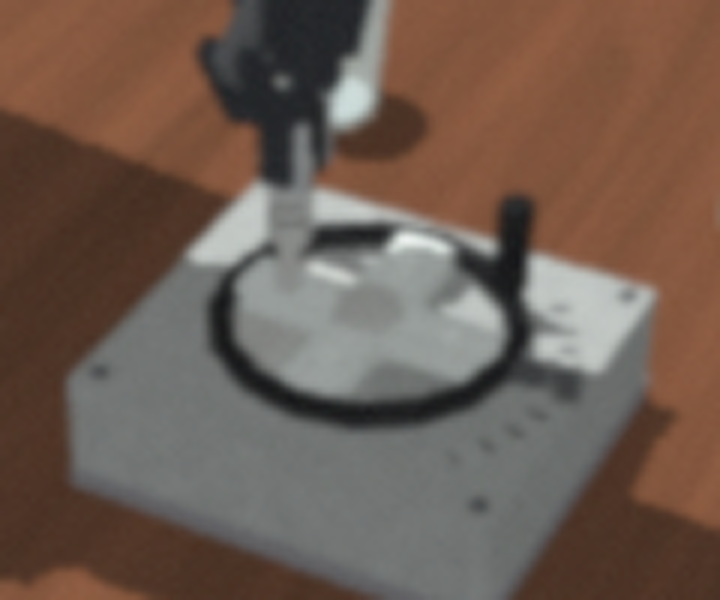

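View pics/top16z.png

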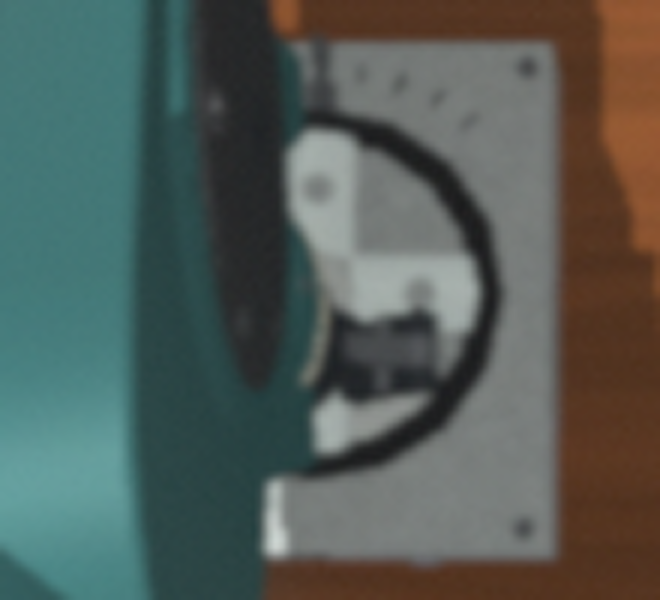

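Emit:
jog_arm --increments "0.05 0.01 -0.04 0; 0.1 0.01 -0.04 0; 0.15 0.02 -0.04 0; 0.2 0.03 -0.04 0"

```text
time_s: 20.12
ee_pos: [0.5487, 0.1008, 0.1084]
ee_rot: [180.0, 0.2, 90.0]
contact_force: [0.5, -10.0, 5.3]
gripper_width: 0.0147
```

Emit:
jog_arm --increments "0.05 0.01 -0.0 0; 0.1 0.02 -0.0 0; 0.15 0.03 0 0; 0.2 0.04 0 0"

```text
time_s: 20.45
ee_pos: [0.5492, 0.1026, 0.1085]
ee_rot: [180.0, 0.2, 90.0]
contact_force: [-1.0, -11.0, 6.7]
gripper_width: 0.0148
```

```bash
python3 - <<'E'
from h import *
inc(.5483,.094,.108,90)
for n,r,k in (('scene',np.s_[140:240,290:410],6),('top',np.s_[140:240,225:335],6)):
    a=cap(n,n+'17')[0][:,:,::-1]; cv2.imwrite('pics/%s17z.png'%n,cv2.resize(a[r],None,fx=k,fy=k,interpolation=cv2.INTER_CUBIC))
E
```

```text
at [0.5492 0.1026 0.1085] [179.97   0.19  90.01] F [ -1.  -11.    6.7] w 0.0148 t 20.45
-0.86 -0.09 0.05 0.0
```

View pics/top17z.png

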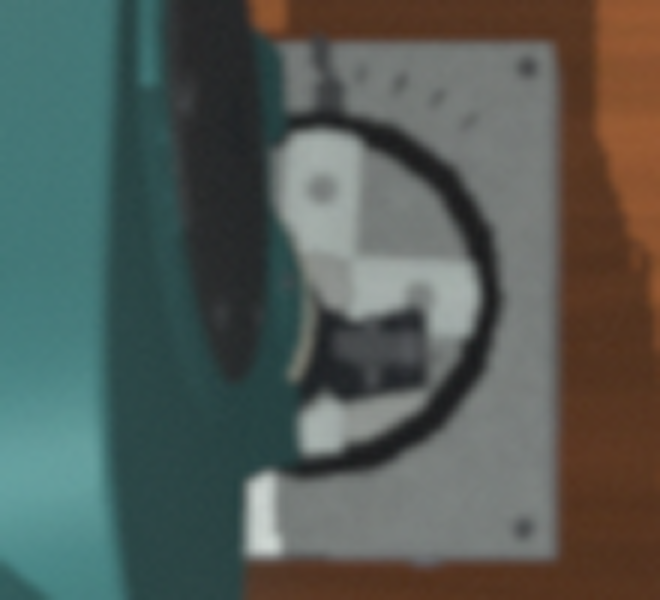

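View pics/scene17z.png

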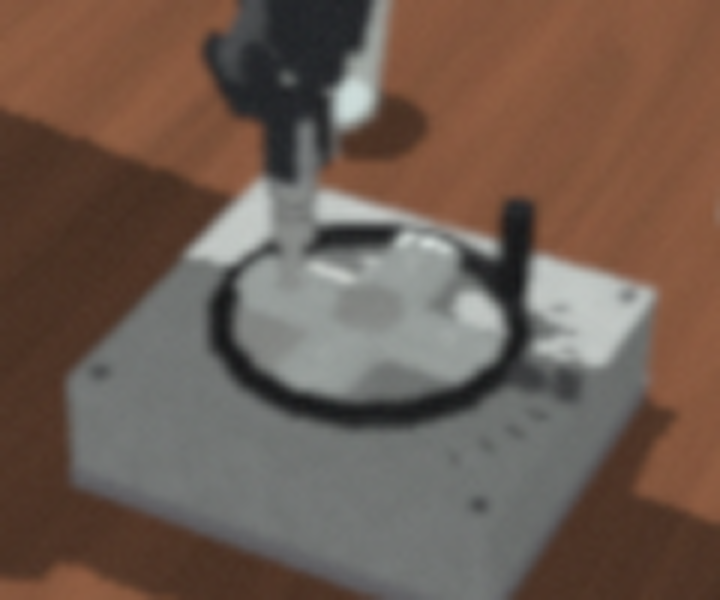

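Emit:
jog_arm --increments "0.05 0.01 0 0; 0.1 0.02 0 0; 0.15 0.03 0 0; 0.2 0.04 0 0"

```text
time_s: 20.88
ee_pos: [0.5495, 0.1045, 0.1085]
ee_rot: [180.0, 0.2, 90.0]
contact_force: [0.3, -11.3, 6.2]
gripper_width: 0.015
```

Emit:
jog_arm --increments "0.05 0.01 0 0; 0.1 0.02 0 0; 0.15 0.03 0 0; 0.2 0.04 0 0"

```text
time_s: 21.22
ee_pos: [0.55, 0.1065, 0.1085]
ee_rot: [180.0, 0.2, 90.0]
contact_force: [-0.1, -11.8, 5.7]
gripper_width: 0.015
```

```bash
python3 - <<'E'
from h import *
inc(.5483,.094,.108,90)
for n,r,k in (('top',np.s_[140:240,225:335],6),):
    a=cap(n,n+'18')[0][:,:,::-1]; cv2.imwrite('pics/%s18z.png'%n,cv2.resize(a[r],None,fx=k,fy=k,interpolation=cv2.INTER_CUBIC))
E
```

```text
at [0.55   0.1065 0.1085] [179.97   0.2   90.  ] F [ -0.1 -11.8   5.7] w 0.015 t 21.22
-1.25 -0.17 0.05 0.0
```

View pics/top18z.png

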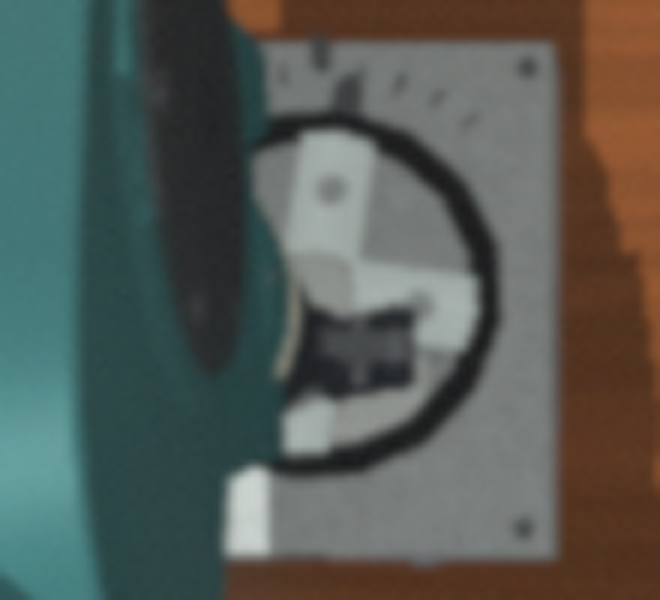

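Emit:
jog_arm --increments "0.05 0.01 0 0; 0.1 0.02 0 0; 0.15 0.03 0 0; 0.2 0.04 0 0"

```text
time_s: 21.6
ee_pos: [0.5504, 0.1085, 0.1085]
ee_rot: [180.0, 0.2, 90.0]
contact_force: [0.0, -11.5, 5.8]
gripper_width: 0.0146
```

Emit:
jog_arm --increments "0.05 0.01 0 0; 0.1 0.02 0 0; 0.12 0.03 0 0; 0.12 0.03 0 0"

```text
time_s: 21.93
ee_pos: [0.5507, 0.1097, 0.1085]
ee_rot: [180.0, 0.2, 90.0]
contact_force: [0.6, -11.3, 6.2]
gripper_width: 0.015
```

Emit:
jog_arm --increments "-0.05 -0.01 0 0; -0.1 -0.02 0 0; -0.15 -0.03 0 0; -0.2 -0.05 0 0; -0.25 -0.06 0 0; -0.3 -0.07 0 0; -0.35 -0.08 0 0; -0.4 -0.09 0 0; -0.45 -0.1 0 0"

```text
time_s: 22.68
ee_pos: [0.5498, 0.1066, 0.1086]
ee_rot: [179.9, 0.0, 90.0]
contact_force: [0.9, -1.3, 5.4]
gripper_width: 0.0149
```

Emit:
jog_arm --increments "-0.05 -0.01 0 0; -0.1 -0.02 0 0; -0.15 -0.03 0 0; -0.2 -0.04 0 0; -0.25 -0.05 0 0; -0.3 -0.05 0 0"

```text
time_s: 23.18
ee_pos: [0.5493, 0.1046, 0.1086]
ee_rot: [179.9, -0.1, 90.1]
contact_force: [0.9, 4.1, 5.4]
gripper_width: 0.015
```

```bash
python3 - <<'E'
from h import *
inc(.5483,.094,.108,90)
for n,r,k in (('scene',np.s_[140:240,290:410],6),('top',np.s_[140:240,225:335],6)):
    a=cap(n,n+'19')[0][:,:,::-1]; cv2.imwrite('pics/%s19z.png'%n,cv2.resize(a[r],None,fx=k,fy=k,interpolation=cv2.INTER_CUBIC))
E
```

```text
at [0.5493 0.1046 0.1086] [ 1.7994e+02 -1.1000e-01  9.0080e+01] F [0.9 4.1 5.4] w 0.015 t 23.18
-1.06 -0.11 0.06 0.1
```

View pics/top19z.png

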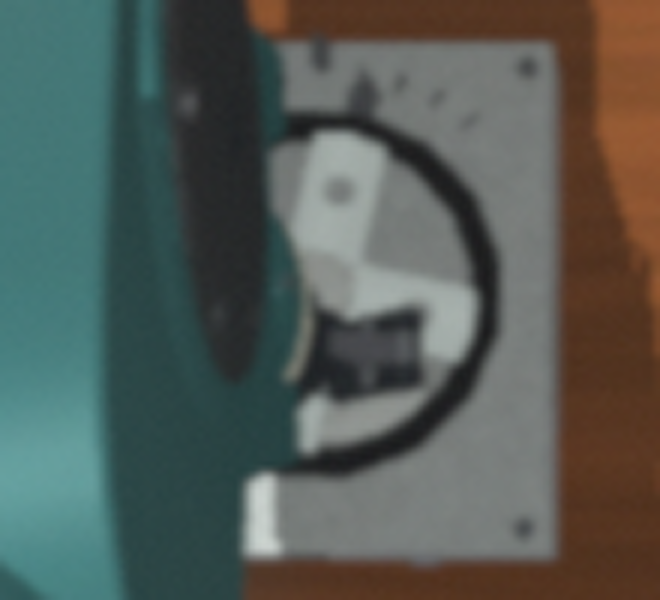

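View pics/scene19z.png

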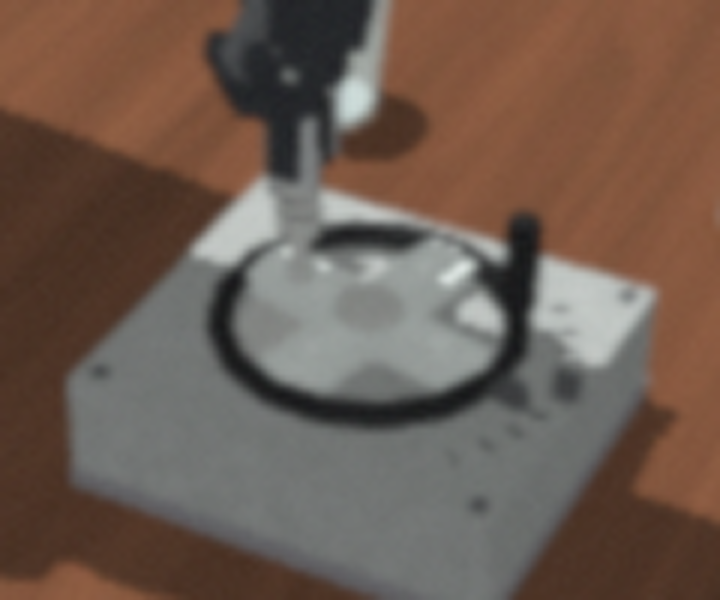

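Emit:
jog_arm --increments "0 0 -0.04 0; 0 0 -0.04 0; -0.1 -0.02 -0.04 0; -0.1 -0.02 0.2 0; -0.1 -0.02 0.4 0; -0.1 -0.02 0.65 0; -0.1 -0.02 0.65 0; -0.1 -0.02 0.65 0" --jaw 0.3

```text
time_s: 23.95
ee_pos: [0.5486, 0.1028, 0.1016]
ee_rot: [-180.0, 0.0, 90.1]
contact_force: [0.4, 0.4, 0.7]
gripper_width: 0.03
```

Emit:
jog_arm --increments "0 0 0 0; 0 0 0 0; 0 0 0 0; 0 0 0 0; 0 0 0 0; 0 0 0 0" --jaw 1 --force 110

```text
time_s: 24.45
ee_pos: [0.549, 0.1029, 0.1021]
ee_rot: [180.0, -0.0, 90.1]
contact_force: [-0.5, 0.7, 5.7]
gripper_width: 0.0155
```

```bash
python3 - <<'E'
from h import *
inc(.5483,.094,.108,90)
for n,r,k in (('scene',np.s_[140:240,290:410],6),):
    a=cap(n,n+'20')[0][:,:,::-1]; cv2.imwrite('pics/%s20z.png'%n,cv2.resize(a[r],None,fx=k,fy=k,interpolation=cv2.INTER_CUBIC))
E
```

```text
at [0.549  0.1029 0.1021] [ 1.7996e+02 -1.0000e-02  9.0060e+01] F [-0.5  0.7  5.7] w 0.0155 t 24.45
-0.89 -0.07 -0.59 0.1
```

View pics/scene20z.png

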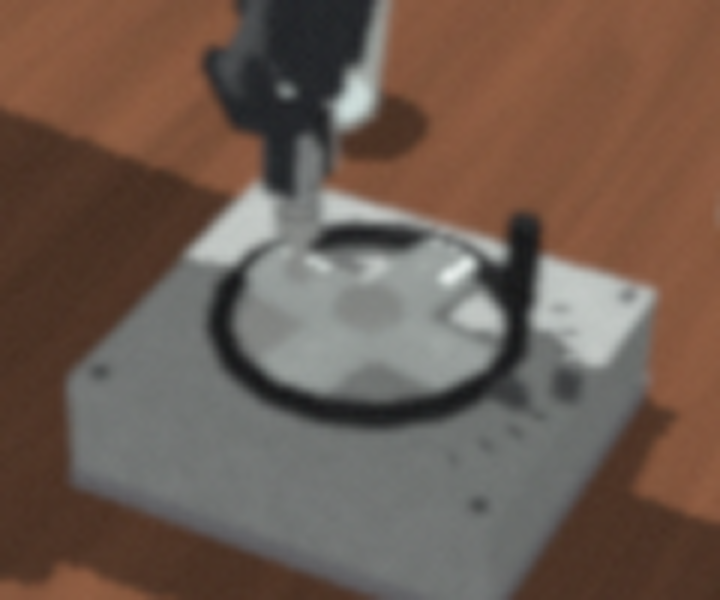

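Emit:
jog_arm --increments "-0.05 -0.01 0 0; -0.1 -0.02 0 0; -0.15 -0.03 0 0; -0.2 -0.04 0 0; -0.25 -0.05 0 0; -0.3 -0.05 0 0"

```text
time_s: 25.0
ee_pos: [0.5486, 0.1011, 0.1022]
ee_rot: [179.9, -0.2, 90.1]
contact_force: [0.9, 8.9, 4.2]
gripper_width: 0.0159
```

Emit:
jog_arm --increments "-0.05 -0.01 0 0; -0.1 -0.01 0 0; -0.15 -0.02 0 0; -0.2 -0.03 0 0; -0.25 -0.03 0 0; -0.3 -0.04 0 0"

```text
time_s: 25.5
ee_pos: [0.5483, 0.098, 0.1021]
ee_rot: [179.9, -0.2, 90.1]
contact_force: [0.5, 7.8, 3.6]
gripper_width: 0.0158
```

Emit:
jog_arm --increments "-0.05 0 0 0; -0.1 -0.01 0 0; -0.15 -0.01 0 0; -0.2 -0.01 0 0; -0.25 -0.02 0 0"

```text
time_s: 25.92
ee_pos: [0.5481, 0.0954, 0.1021]
ee_rot: [179.9, -0.1, 90.1]
contact_force: [0.1, 6.3, 2.9]
gripper_width: 0.016
```

Emit:
jog_arm --increments "-0.05 0 0.02 0; -0.1 0 0.03 0; -0.15 0 0.03 0; -0.2 0 0.03 0"

```text
time_s: 26.25
ee_pos: [0.5482, 0.0934, 0.1019]
ee_rot: [179.9, -0.1, 90.1]
contact_force: [0.4, 7.2, 4.3]
gripper_width: 0.016
```

Emit:
jog_arm --increments "-0.05 0 0 0; -0.1 0 0 0; -0.15 0.01 0 0; -0.2 0.01 0 0"

```text
time_s: 26.58
ee_pos: [0.5482, 0.0912, 0.1017]
ee_rot: [180.0, -0.1, 90.1]
contact_force: [1.4, 6.3, 3.1]
gripper_width: 0.0158
```

```bash
python3 - <<'E'
from h import *
inc(.5483,.094,.108,90)
for n,r,k in (('scene',np.s_[140:240,290:410],6),('top',np.s_[140:240,225:335],6)):
    a=cap(n,n+'21')[0][:,:,::-1]; cv2.imwrite('pics/%s21z.png'%n,cv2.resize(a[r],None,fx=k,fy=k,interpolation=cv2.INTER_CUBIC))
E
```

```text
at [0.5482 0.0912 0.1017] [ 1.7995e+02 -1.2000e-01  9.0090e+01] F [1.4 6.3 3.1] w 0.0158 t 26.58
0.28 0.02 -0.63 0.1
```

View pics/scene21z.png

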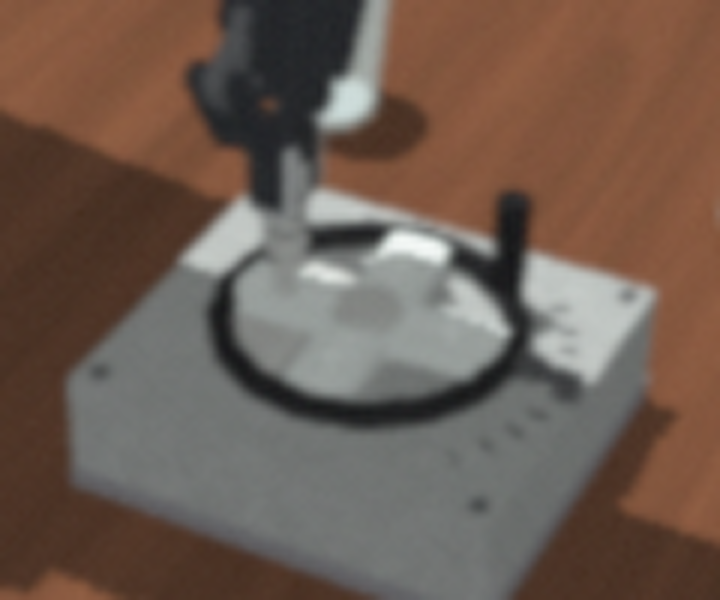

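View pics/top21z.png

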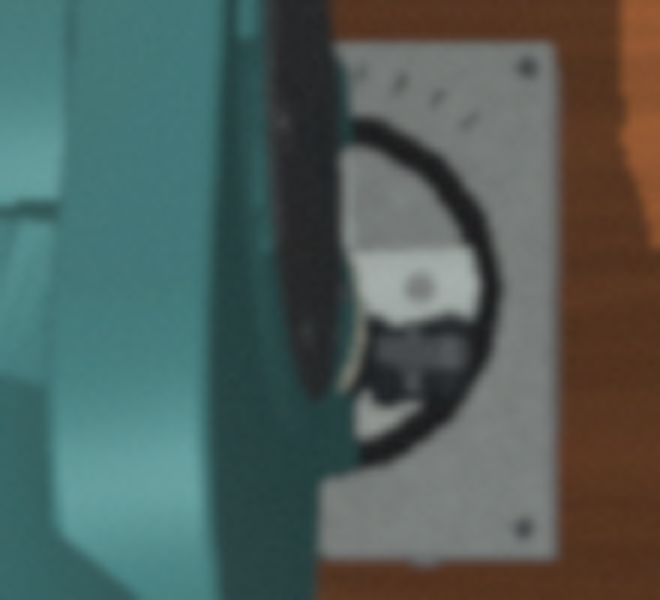

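Emit:
jog_arm --increments "-0.05 0.01 0.02 0; -0.1 0.01 0.03 0; -0.15 0.02 0.03 0"

```text
time_s: 26.93
ee_pos: [0.5483, 0.0898, 0.1013]
ee_rot: [180.0, -0.1, 90.1]
contact_force: [0.2, 7.7, 2.4]
gripper_width: 0.016
```

Emit:
jog_arm --increments "-0.05 0.01 0 0; -0.1 0.01 0 0; -0.15 0.02 0 0"

```text
time_s: 27.18
ee_pos: [0.5484, 0.0888, 0.1014]
ee_rot: [180.0, -0.2, 90.1]
contact_force: [1.0, 11.1, 2.7]
gripper_width: 0.0158
```

Emit:
jog_arm --increments "-0.05 0.01 0 0; -0.1 0.02 0 0; -0.15 0.03 0 0"

```text
time_s: 27.43
ee_pos: [0.5489, 0.0871, 0.1016]
ee_rot: [179.9, -0.2, 90.1]
contact_force: [-0.0, 7.3, 7.5]
gripper_width: 0.0158
```

Around y = 0.089 the vertical force dipped and the lateral force rose to 11 N, so the tip crossed the slot edge. I'll rock back slowly with slightly more downward pressure.

Emit:
jog_arm --increments "0.04 0 0.02 0; 0.08 -0.01 0.03 0; 0.12 -0.01 0.03 0; 0.16 -0.02 0.03 0"

```text
time_s: 27.77
ee_pos: [0.5491, 0.0877, 0.1017]
ee_rot: [179.9, -0.0, 90.1]
contact_force: [-0.5, 1.2, 10.9]
gripper_width: 0.0161
```

Emit:
jog_arm --increments "0.04 0 0 0; 0.08 -0.01 0 0; 0.12 -0.01 0 0"

```text
time_s: 28.02
ee_pos: [0.549, 0.0884, 0.1018]
ee_rot: [179.9, 0.0, 90.1]
contact_force: [0.2, -2.1, 12.2]
gripper_width: 0.0159
```

Emit:
jog_arm --increments "0.04 0 0 0; 0.08 -0.01 0 0; 0.12 -0.01 0 0"

```text
time_s: 28.27
ee_pos: [0.549, 0.0891, 0.1018]
ee_rot: [179.9, 0.1, 90.0]
contact_force: [-0.5, -6.1, 10.4]
gripper_width: 0.0157
```

Emit:
jog_arm --increments "0.04 0 0 0; 0.08 0 0 0; 0.12 -0.01 0 0"

```text
time_s: 28.52
ee_pos: [0.5489, 0.0899, 0.1017]
ee_rot: [179.9, 0.2, 90.0]
contact_force: [-0.2, -7.4, 9.0]
gripper_width: 0.0162
```

Emit:
jog_arm --increments "0.04 0 0 0; 0.08 0 0 0; 0.12 -0.01 0 0"

```text
time_s: 28.77
ee_pos: [0.5485, 0.0913, 0.1014]
ee_rot: [179.9, 0.1, 90.0]
contact_force: [0.2, -7.1, 6.9]
gripper_width: 0.0161
```

Emit:
jog_arm --increments "0 0 0.03 0; 0.03 0 0.05 0; 0.03 0 0.05 0; 0.03 0 0.05 0"

```text
time_s: 29.1
ee_pos: [0.5481, 0.092, 0.1005]
ee_rot: [180.0, 0.1, 90.0]
contact_force: [1.1, -6.5, 2.4]
gripper_width: 0.016
```

Dropping: z went from 0.1018 to 0.1005 at low force. I'll straighten a little and ease down.

Emit:
jog_arm --increments "0 0 0.05 0; -0.04 0 0.1 0; -0.08 0 0.15 0; -0.1 0 0.2 0; -0.1 0 0.2 0"

```text
time_s: 29.52
ee_pos: [0.5478, 0.0915, 0.0982]
ee_rot: [-180.0, -0.0, 90.1]
contact_force: [0.4, -2.9, -0.4]
gripper_width: 0.0157
```

Emit:
jog_arm --increments "-0.03 0 0.1 0; -0.06 0 0.2 0; -0.06 0 0.3 0; -0.06 0 0.4 0; -0.06 0 0.4 0"

```text
time_s: 29.93
ee_pos: [0.5477, 0.0911, 0.0941]
ee_rot: [-180.0, -0.0, 90.1]
contact_force: [1.2, -0.2, -0.0]
gripper_width: 0.0162
```

Emit:
jog_arm --increments "0 0 0.1 0; 0 0 0.2 0; 0 0 0.3 0; 0 0 0.4 0; 0 0 0.4 0"

```text
time_s: 30.35
ee_pos: [0.5478, 0.091, 0.0901]
ee_rot: [-180.0, -0.0, 90.1]
contact_force: [0.6, 1.5, -0.7]
gripper_width: 0.0158
```

Emit:
jog_arm --increments "0 0 0.15 0; 0 0 0.3 0; 0 0 0.45 0; 0 0 0.6 0; 0 0 0.75 0; 0 0 0.9 0; 0 0 0.9 0"

```text
time_s: 30.93
ee_pos: [0.5477, 0.091, 0.081]
ee_rot: [-180.0, -0.0, 90.1]
contact_force: [0.4, 2.4, -2.8]
gripper_width: 0.016
```

Emit:
jog_arm --increments "0 0 0.05 0; 0 0 0.1 0; 0 0 0.15 0; 0 0 0.2 0; 0 0 0.2 0"

```text
time_s: 31.35
ee_pos: [0.5479, 0.0909, 0.0793]
ee_rot: [180.0, -0.0, 90.1]
contact_force: [-0.4, 3.5, -0.1]
gripper_width: 0.0158
```

Emit:
jog_arm --increments "0 0 0.04 0; 0 0 0.08 0; 0 0 0.08 0; 0 0 0.08 0"

```text
time_s: 31.68
ee_pos: [0.5481, 0.091, 0.0791]
ee_rot: [180.0, -0.0, 90.1]
contact_force: [-1.3, 2.5, 9.1]
gripper_width: 0.0164
```

The head is seated on the spoke at the expected height (0.0791, with light contact). I'll release, lift and look.

Emit:
jog_arm --increments "-0.03 0 -0.06 0; -0.03 0 -0.06 0; -0.03 0 -0.06 0; -0.03 0 -0.06 0; -0.03 0 -0.06 0; -0.03 0 -0.06 0" --jaw 0.1 --force 20

```text
time_s: 32.18
ee_pos: [0.5479, 0.0905, 0.0791]
ee_rot: [-180.0, 0.0, 90.1]
contact_force: [-0.1, 0.4, 0.8]
gripper_width: 0.0388
```

Emit:
jog_arm --increments "0 0 -1 0; 0 0 -3 0; 0 0 -6 0; 0 0 -9 0; 0 0 -11 0; 0 0 -11 0; -4 -4 -11 0; -8 -8 -11 0; -12 -12 -11 0; -15 -15 -11 0; -15 -15 -11 0"

```text
time_s: 33.1
ee_pos: [0.399, -0.0575, 0.1893]
ee_rot: [180.0, 0.0, 90.1]
contact_force: [0.8, -0.6, 1.1]
gripper_width: 0.0386
```

```bash
python3 - <<'E'
from h import *
inc(.5483,.094,.108,90)
for n,r,k in (('scene',np.s_[140:240,290:410],6),('top',np.s_[140:240,225:335],6)):
    a=cap(n,n+'22')[0][:,:,::-1]; cv2.imwrite('pics/%s22z.png'%n,cv2.resize(a[r],None,fx=k,fy=k,interpolation=cv2.INTER_CUBIC))
for n,o in(('top',(225,140)),('scene',(290,140))):
    for X in ([.548,.091,.073],[.548,.091,.117]):
        u,v=proj(n,X); print(n,X,(u-o[0])*6,(v-o[1])*6)
E
```

```text
at [ 0.399  -0.0575  0.1893] [1.7999e+02 1.0000e-02 9.0100e+01] F [ 0.8 -0.6  1.1] w 0.0386 t 33.1
15.12 14.96 8.13 0.1
top [0.548, 0.091, 0.073] 316.35410684175645 391.4388169925048
top [0.548, 0.091, 0.117] 300.14028222668026 381.1833580919058
scene [0.548, 0.091, 0.073] 278.2466549755169 285.9589777584988
scene [0.548, 0.091, 0.117] 278.64434034662656 204.58185892544935
```

View pics/scene22z.png

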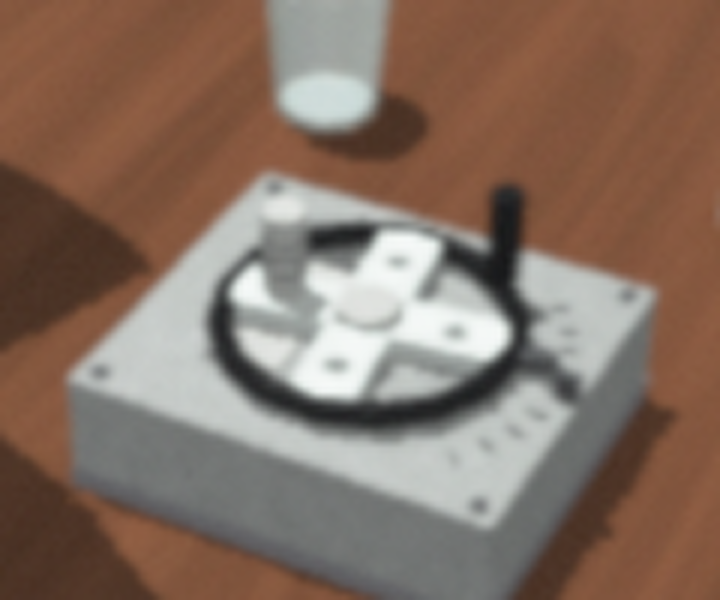

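View pics/top22z.png

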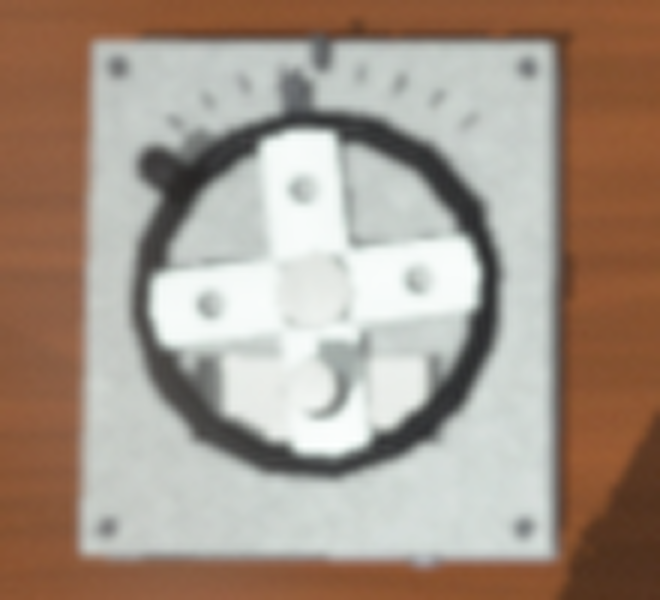

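Both views show the pin upright with its head on the spoke. The head top is at (283,208) in the scene crop; a fully home pin at 0.117 m should show at about (279,205). The robot is clear, so I'll check the bystanders and hand in.

```bash
python3 - <<'E'
from h import *
a,_=cap('scene','s_end'); b=cv2.imread('pics/scene0.png')[:,:,::-1]
for n,(u,v,w,h) in dict(bottle=(405,138,35,55),beaker=(330,125,30,42),jar=(288,315,40,45),turq=(264,242,20,40),big=(205,285,30,52),holder=(230,290,45,27)).items():
    g=lambda i:np.float32(cv2.Canny(np.ascontiguousarray(i[v:v+h,u:u+w]),40,120)); print(n,cv2.phaseCorrelate(g(b),g(a)))
w=world('scene',_); print(w[173:176,335:340,2])
print(bot.hand_in(), bot.read_state()['time_s'])
E
```

```text
bottle ((0.02949702555892486, -0.0680284044338677), 0.9401789848451261)
beaker ((0.08241182372572275, 0.5244485934429299), 0.9692214775085449)
jar ((0.0713400181454702, 0.471807157717393), 0.9877807218498654)
turq ((-0.29215277823806396, 0.08971433935058926), 0.5387521308660507)
big ((0.021009047400776026, 0.08019266724143392), 0.881539418079235)
holder ((0.7176910425660452, 0.5983780438429722), 0.9183100704303003)
[[0.11497543 0.11704381 0.11595587 0.11633259 0.0611448 ]
 [0.11701526 0.11644658 0.11582388 0.11737262 0.11656534]
 [0.11602633 0.11724587 0.11534475 0.11413841 0.11752257]]
the job is handed in; nothing more can be done
the job is handed in; nothing more can be done
```

The pin is home in the catch with its head on the spoke, the gripper has let go and is clear, and the job is handed in at about 33 s.

- **Wheel:** I gripped the crank and turned the wheel about 127° clockwise. In the top view the pointer then lined up with the mark to within about 0.3°.
- **Pin:** I took the smaller grey pin from the holder and put it through the spoke hole opposite the pointer, which it entered without force.
- **First rock:** Rocking toward +y (counter to where the slot lay) found nothing. The pin tilted in the jaws at a 30 N grip, so I gripped harder and later gripped it lower. That pass took the hole about 9 mm past the mark position, beyond the stated 6 mm.
- **Finding the slot:** Rocking back the other way, the pin dropped in a few mm past the mark position. The highest force I read while rocking was 13 N.

**Final checks:** Depth readings put the pin's head top at 0.115–0.117 m, against 0.117 m for fully home. Both views show it upright on the spoke. The pointer now stands a few degrees off the mark, as expected, since the mark is only roughly true.

The bystander image shifts were all under 1 pixel, so nothing on the bench appears to have moved. The turquoise look-alike's match was weaker (0.54), probably because the arm's shadow changed.

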